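# Slide the lens carriage between two posts to its stop

### The job

On the optical table, push the blue lens carriage with the fingers through the narrow gap between the two short brass posts, from the open side, until the carriage sits flush against the black stop bar behind them. Slide it gently and keep it flat on the table: do not lift it or touch the lens on top, and leave the other things on the table where they are.

Things in the scene. Friction and masses are not known exactly. Their poses are not given: they have to be found in the camera images.
- carriage: loose blue metal block, 80 mm long (x), 72 mm wide (y), 28 mm high, about 0.4 kg; a white stripe runs across the top at its front (+x) end, which is to meet the stop bar. Origin: centre of the underside; z up. Push on its rear (-x) or side faces, a few newtons slide it. It starts on the open side of the gate, turned up to about 35 degrees from the gate's x. A lens stands on the middle of its top
- lens: the delicate small round lens in a black ring (26 mm across, 10 mm thick), fixed upright on the middle of the carriage's top; its highest point is 59 mm above the table. Not to be touched. Origin: on the carriage's top face (28 mm above its underside), at its middle
- gate: two fixed round brass posts, 25 mm thick, 45 mm high, with a black stop bar behind. Origin: on the table midway between the posts. x points level through the gap, from the open side to the bar; post axes at y = +52.5 and -52.5 mm: the clear gap is 80 mm, 4 mm each side of the carriage. A black foot 8 mm high reaches 95 mm from the middle outside each post. The table between is bare
- stop (a point): foot of the middle of the stop bar's near face, on the table, 112 mm along x from the gate's origin, axes as the gate's. The black bar is fixed, 110 mm long across, 20 mm thick and 22 mm high. The seated carriage's origin is 40 mm before this point
- lens_tube: loose upright black lens tube, 35 mm across, 50 mm high, beside the gate; leave alone. Origin: centre of the underside
- card_holder: loose small steel foot with an upright white card, 30 x 40 mm, 57 mm high, beside the gate; leave alone. Origin: centre of the underside
- driver: loose red-handled screwdriver, 180 mm long, lying at the back; leave alone
- swab_box: loose white box 90 x 130 x 55 mm with a blue patch on top, at the left; leave alone. Origin: centre of the underside
- green_tray: loose open green tray 90 x 140 x 30 mm, at the right; leave alone. Origin: centre of the underside
- wash_bottle: loose clear bottle with red cap, 60 mm across, 130 mm high, at the back left; leave alone. Origin: centre of the underside
Mind the look-alikes: they are no part of the job. What is shaped like the gate but orange is not meant. What is shaped like the carriage but brown is not meant.

How it is judged:
On the way:
1. the carriage is between the two posts, flat on the table (x of carriage in the frame of gate between -0.03 and 0.03 m and y of carriage in the frame of gate between -0.009 and 0.009 m), for 0.1 s.
At the end, for the whole second after the job is handed in: The carriage rests flat, its front face against the stop bar within 4 mm and 0.07 rad (4 degrees), no more than 18 mm off the middle of the gap sideways, still; it got there between the posts (x of carriage in the frame of gate between 0.068 and 0.076 m and y of carriage in the frame of gate between -0.018 and 0.018 m and angle between the x axis of carriage and the x axis of gate, either way round below 0.07 rad and angle between carriage's own z axis and vertical below 0.05 rad and height (world z) of carriage below 0.004 m and linear speed of carriage below 0.01 m/s); the robot touches nothing.
It fails at once if the carriage is lifted off the table or tipped (height (world z) of carriage above 0.008 m or angle between carriage's own z axis and vertical above 0.15 rad).
It fails at once if the lens is touched (contact force between any of the fingers, the arm and lens above 0.5 N).
It fails at once if the carriage is shoved or squeezed roughly (over 40 N) (contact force between the fingers and carriage above 40 N).
It fails at once if another thing on the table is moved by more than 20 mm or tipped over (distance of any of lens_tube, card_holder, driver, swab_box, green_tray, wash_bottle from where it was at the start of the episode above 0.02 m or angle between any of lens_tube, card_holder, swab_box, green_tray, wash_bottle's own z axis and vertical above 0.35 rad).
It also fails if it takes over 72 s, if anything falls off the work surface, if the arm or the gripper's body presses on something with over 40 N, if the wrist force passes 120 N, or if a joint passes its speed limit or range.

### The arm

A 6-joint arm with a two-finger parallel gripper is mounted at the origin on the work surface. World frame = base frame: x ahead of the robot, y to its left, z up, the work surface at z = 0. Lengths are in m, angles in rad, forces in N, time in s.
With the tool pointing down it reaches from about 0.35 to 0.975 m from the base axis. Payload 4.9 kg.
Tool frame: the origin (TCP) lies at the very end of the fingers, on their centre line; the grasp point (between the pads) lies 19 mm behind it; z points along the fingers, x is the direction in which the jaws open and shut, and the axes are right-handed (so a half turn about z gives the same grasp; the last joint's range is limited). The gripper opens to 85 mm and grips with 20 to 120 N. Pads are 22 mm wide; open, the fingers measure 114 mm over their backs; the gripper's body (76 mm by 85 mm) begins 54 mm behind the grasp point. The pads swing forward as they close: fully open they stand 13 mm farther back than shut.
Start: joints at [1.042, 0.053, 1.613, -0, 1.476, -0.119], TCP at [0.249, 0.573, 0.194] pointing down, gripper open.
Joint ranges: [-3.01, 3.01], [-1.01, 2.22], [0.06, 2.58], [-1.02, 4.17], [0.09, 2.62], [-3.14, 3.14]. Speed limits (rad/s): [2.57, 2.57, 3.14, 3.14, 3.14, 3.14].

### API

Orientations are given as a rotation vector (axis times angle).
In Python, from station import ctrl gives the robot as it stands.
- The arm moves only by the shell command python3 -m handwheel 'ROWS' [OPENING] [FORCE]. ROWS is a JSON object of lists of equal length, an entry for each row: "offset": the shift along the world's x, y, z in units of 40 mm (1.0 is 40 mm), a list of three; "roll": the turn about the world's z in units of 6 degrees (1.0 is 6 degrees). A call has exactly 10 rows; each row is the pose to reach, as a shift and turn from the pose commanded when the call began; what a row does not reach only later rows make up. A row lasts 1/10 s, in which the tool goes at most 50 mm and 8.59 degrees, less where a joint would pass 70% of its speed; a pose out of reach is approached as far as the arm can. A call with a gripper value outside its range is refused whole. OPENING is the finger opening in mm, from 0 to 85.4, set as the call begins (- or left out, the last holds). The fingers move at their own pace and stop on an object; FORCE is the grip in N (left out, the last holds). Time passes only in rows, so rows that repeat a pose let the fingers close, or fill a call up. It gives the time, the measured TCP pose, the force and the opening at its end, in the units of the state.
- ctrl.get_obs(): the state, without advancing time (a new reading comes with each control period).
- ctrl.get_image(name): name is "scene" or "side" or "wrist"; returns a dict with "img" (400x640x3 uint8, red, green, blue), "fx", "fy", "cx", "cy" (pixels), "T" (4x4, takes a point from camera to world coordinates). Camera axes: x right, y down, z forward; pixel columns grow to the right and rows downward; lengths in m; the calibration is good to about 2 mm. The wrist camera is an equidistant fisheye: a pixel r from the principal point sees the ray r / f radians off the axis. A picture is of the moment at which its call begins. There is no depth.
- ctrl.finish_job(): hands the job in, once; it reports no verdict.
The state is a dict: "t": time; "q": joint angles; "dq": joint speeds; "effort": joint torques, N m; "tool_pos": TCP position; "tool_rot": TCP orientation; "contact_force": force on the tool from outside, world axes, zero at the start; "wrist_torque": the same for the moment, N m; "opening": finger opening in m.
Only numpy, scipy, OpenCV 4.12 (cv2) and the standard library are available. Lean on these libraries where they do the work, as an engineer would, in place of code of your own. Each camera call takes 0.05 s, during which the arm holds its last target.

## Working session

There is one attempt and no reset: what is moved stays moved. The work goes in short steps, Python scripts to look and compute and a shell command to move; the robot and the scene stay as the last step left them, time stands still between calls to the robot, and variables do not carry over. Pictures are saved under pics/ and viewed, and the job is handed in when it is done.

```bash
ls; mkdir -p pics
python3 - <<'E'
from station import ctrl
import cv2,numpy as np
o=ctrl.get_obs();print({k:np.round(v,3).tolist() for k,v in o.items()})
for n in ["scene","side","wrist"]:
    d=ctrl.get_image(n);cv2.imwrite(f"pics/{n}0.png",d["img"][:,:,::-1]);print(n,d["fx"],d["fy"],d["cx"],d["cy"],np.round(d["T"],4).tolist())
E
```

```text
pics
{'t': 0.0, 'q': [1.042, 0.053, 1.614, 0.0, 1.476, -0.119], 'dq': [0.0, 0.0, -0.001, -0.0, -0.0, -0.0], 'effort': [0.0, -39.37, -37.017, -0.0, 0.007, 0.0], 'tool_pos': [0.249, 0.573, 0.193], 'tool_rot': [2.626, 1.723, -0.003], 'contact_force': [0.631, -0.617, 0.28], 'wrist_torque': [-0.017, 0.013, 0.024], 'opening': 0.086}
scene 445.70409976986656 445.70409976986656 322.25677520569565 201.10894898939162 [[0.2871, 0.7769, -0.5603, 1.2345], [0.9578, -0.2259, 0.1776, -0.1709], [0.0114, -0.5877, -0.809, 1.0451], [0.0, 0.0, 0.0, 1.0]]
side 365.11502506275764 365.11502506275764 324.9522494288458 202.94384974272106 [[0.8984, -0.3251, 0.2952, 0.2803], [-0.439, -0.6501, 0.6202, -0.4789], [-0.0097, -0.6868, -0.7268, 0.6976], [0.0, 0.0, 0.0, 1.0]]
wrist 309.70691628693146 309.70691628693146 314.692903577511 203.85146154361047 [[0.399, 0.8662, 0.301, 0.1709], [0.917, -0.3759, -0.1337, 0.6061], [-0.0027, 0.3293, -0.9442, 0.3728], [0.0, 0.0, 0.0, 1.0]]
```

View pics/scene0.png

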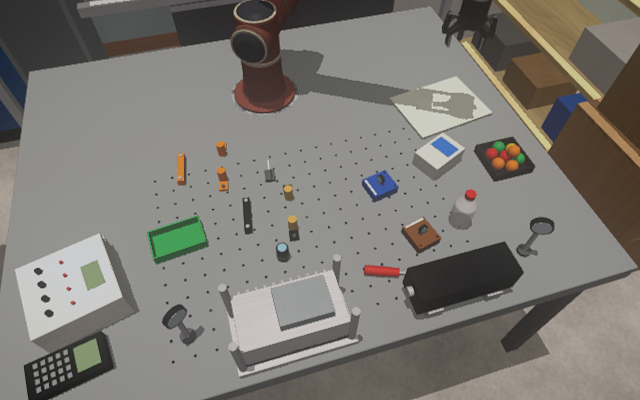

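View pics/side0.png

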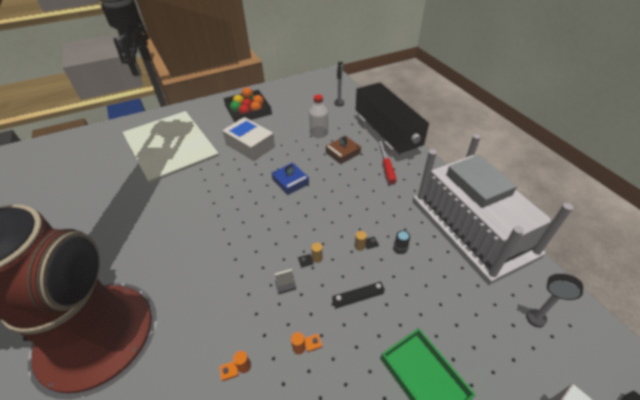

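View pics/wrist0.png

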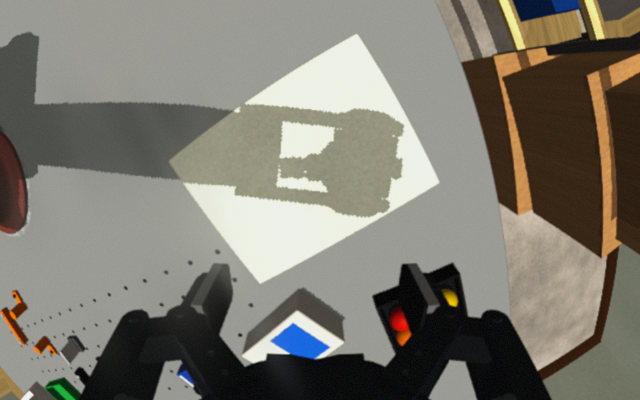

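The brass gate is at scene (288,190) and (292,223), with its black bar at (248,215). The blue carriage is at (380,185). The brown carriage at (421,234) and the orange gate at (222,165) are the look-alikes. Next I'll zoom in and measure.

Run:
```python
import cv2,numpy as np
a=cv2.imread("pics/scene0.png")[150:270,230:430];b=cv2.imread("pics/side0.png")[150:320,250:450]
cv2.imwrite("pics/z1.png",cv2.resize(a,None,fx=4,fy=4,interpolation=cv2.INTER_CUBIC))
cv2.imwrite("pics/z2.png",cv2.resize(b,None,fx=3.5,fy=3.5,interpolation=cv2.INTER_CUBIC))
```

```text
(no output)
```

View pics/z1.png

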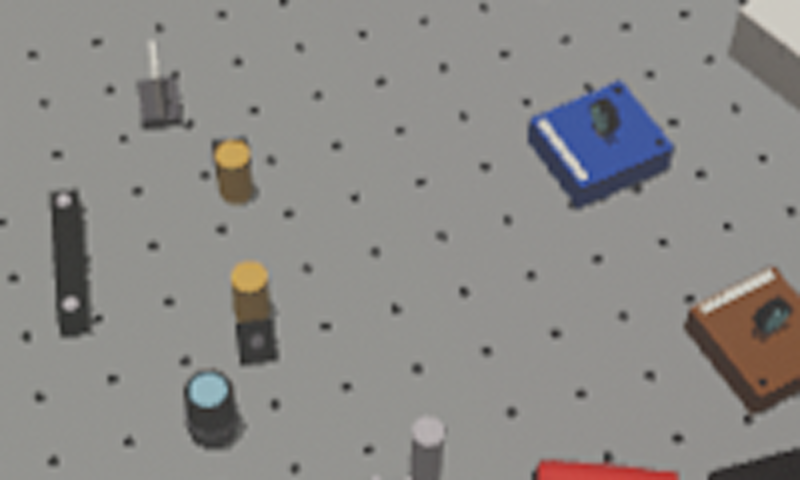

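View pics/z2.png

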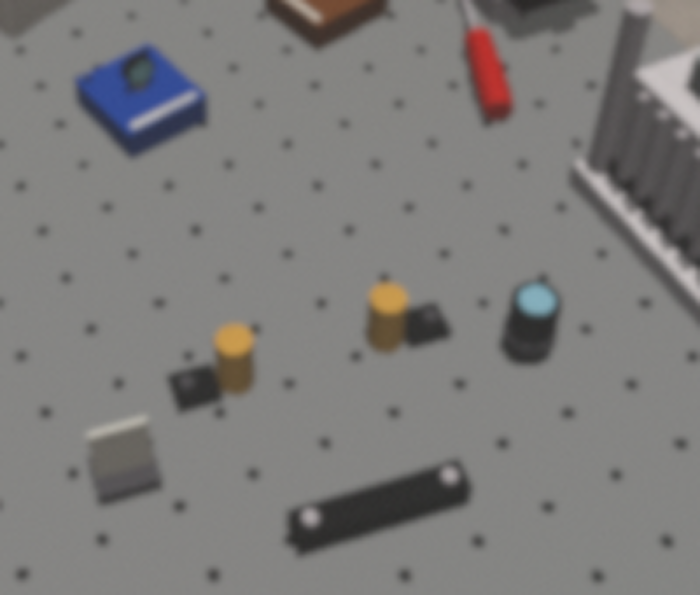

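Both zooms show the post tops clearly: scene crop (232,153) and (250,276). The carriage's white stripe faces the gate. I'll compute the positions from both views.

```bash
cat > h.py <<'E'
from station import ctrl
import cv2,numpy as np
def cast(d,uv,z):
    uv=np.atleast_2d(uv).astype(float)
    r=np.c_[(uv[:,0]-d["cx"])/d["fx"],(uv[:,1]-d["cy"])/d["fy"],np.ones(len(uv))]@d["T"][:3,:3].T
    o=d["T"][:3,3]; return (o+r*((z-o[2])/r[:,2])[:,None])[:,:2]
def big(m,minA=6):
    n,l,s,c=cv2.connectedComponentsWithStats(m.astype(np.uint8)); 
    return sorted([(s[i,4],c[i],l==i) for i in range(1,n) if s[i,4]>=minA],key=lambda t:-t[0])
def carriage(d,gx=None,show=False):
    """top face: blue-bright pixels + stripe, hull projected on z=.028"""
    hsv=cv2.cvtColor(d["img"],cv2.COLOR_RGB2HSV)
    m=(hsv[:,:,0]>105)&(hsv[:,:,0]<128)&(hsv[:,:,1]>140)&(hsv[:,:,2]>40)
    return m,hsv
E
python3 - <<'E'
from h import *
for n in ["scene","side"]:
    d=ctrl.get_image(n); m,hsv=carriage(d)
    for a,c,_ in big(m)[:5]: print(n,"blue",a,c.round(1))
    b=(hsv[:,:,0]>12)&(hsv[:,:,0]<24)&(hsv[:,:,1]>110)&(hsv[:,:,2]>120)
    for a,c,_ in big(b): print(n,"brass",a,c.round(1),cast(d,c,.045).round(4))
    u,v=(380,185) if n=="scene" else (290,178)
    print(hsv[v-10:v+20:4,u,:].tolist())
E
```

```text
scene blue 347 [381.6 183.6]
scene blue 246 [571.7 100.6]
scene blue 241 [444.2 146.4]
scene blue 106 [ 3.  59.7]
scene brass 709 [610.4 131.4] [[0.5353 1.0016]]
scene brass 160 [180.2 167.4] [[ 0.3095 -0.3148]]
scene brass 70 [513.1 147.9] [[0.5122 0.6665]]
scene brass 66 [223.  184.9] [[ 0.4085 -0.2057]]
scene brass 54 [512.6 163.3] [[0.5668 0.6321]]
scene brass 54 [291.8 219. ] [[ 0.5761 -0.0472]]
scene brass 49 [287.7 188.2] [[ 0.4711 -0.0324]]
scene brass 48 [220.4 143.8] [[ 0.2485 -0.1875]]
scene brass 44 [220.5 170. ] [[ 0.3519 -0.2038]]
scene brass 43 [498.9 161. ] [[0.5472 0.5977]]
scene brass 16 [599.2  99.2] [[0.3965 1.0642]]
[[21, 43, 59], [90, 39, 91], [90, 4, 71], [112, 155, 160], [112, 154, 159], [114, 67, 76], [116, 49, 78], [23, 7, 146]]
side blue 265 [287.3 175.4]
side blue 250 [123.5 108. ]
side blue 143 [242.5 128.3]
side brass 518 [213.2  70.1] [[0.471  0.8859]]
side brass 330 [233.6 365.2] [[ 0.2333 -0.1993]]
side brass 300 [157.5  60.3] [[0.2947 1.0668]]
side brass 284 [305.3 341. ] [[ 0.3622 -0.2154]]
side brass 77 [316.5 247.2] [[ 0.4696 -0.0343]]
side brass 75 [360.5 235.3] [[ 0.573  -0.0487]]
side brass 37 [238.8  97.6] [[0.4998 0.651 ]]
[[90, 47, 82], [93, 51, 90], [114, 137, 130], [113, 162, 148], [117, 16, 174], [114, 96, 85], [113, 72, 82], [30, 4, 132]]
```

```bash
cat >> h.py <<'E'
A=np.array([.4703,-.0333]);B=np.array([.5746,-.048]);G=(A+B)/2
py=(A-B)/np.linalg.norm(A-B); gx=np.array([py[1],-py[0]])
if gx[1]>0: gx=-gx
gy=np.array([-gx[1],gx[0]])
def gate(p): p=np.atleast_2d(p)-G; return np.c_[p@gx,p@gy]
def car(n,d=None,save=None):
    d=d or ctrl.get_image(n); hsv=cv2.cvtColor(d["img"],cv2.COLOR_RGB2HSV).astype(int)
    H,S,V=hsv[...,0],hsv[...,1],hsv[...,2]
    blue=(H>105)&(H<122)&(S>100)&(V>100)
    # blob nearest table work area
    cand=[]
    for a,c,l in big(blue,60):
        p=gate(cast(d,c,.028))[0]
        if -.36<p[0]<.15 and abs(p[1])<.15: cand.append((a,c,l,p))
    a,c,l,p=cand[0]
    near=cv2.dilate(l.astype(np.uint8),np.ones((9,9)))>0
    st=near&(V>155)&(S<70)
    near2=cv2.dilate(l.astype(np.uint8),np.ones((5,5)))>0
    st=near2&(V>165)&(S<90)
    m=(l|st)
    cs,_=cv2.findContours(m.astype(np.uint8),cv2.RETR_EXTERNAL,cv2.CHAIN_APPROX_NONE)
    k=max(cs,key=cv2.contourArea)[:,0]
    P=gate(cast(d,k,.028))
    (cx,cy),(w,h),ang=cv2.minAreaRect((P*1000).astype(np.float32))
    s=gate(cast(d,np.c_[np.nonzero(st)[::-1]],.028)).mean(0) if st.any() else None
    ctr=np.array([cx,cy])/1000; fr=None
    if s is not None:
        b=np.deg2rad(ang)+np.arange(4)*np.pi/2; v=s-ctr
        bb=b[np.argmax(np.cos(b)*v[0]+np.sin(b)*v[1])]; fr=np.rad2deg((bb+np.pi)%(2*np.pi)-np.pi)
    print(n,"gate-frame centre mm",(ctr*1000).round(1),"size",round(w,1),round(h,1),"yaw deg",fr,"world",(G+ctr[0]*gx+ctr[1]*gy).round(4))
    if save:
        im=d["img"][:,:,::-1].copy(); im[m]=(0,255,255)
        x,y=c.astype(int); cv2.imwrite(save,cv2.resize(im[max(0,y-50):y+50,max(0,x-60):x+60],None,fx=5,fy=5,interpolation=cv2.INTER_NEAREST))
    return ctr,fr
E
python3 - <<'E'
from h import *
print(G,gx,gy)
car("scene",save="pics/m1.png");car("side",save="pics/m2.png")
d=ctrl.get_image("scene")
# bar screws (z .022): scene crop (63,200),(70,303) /4 + (230,150)
print(gate(cast(d,[[230+63/4,150+200/4],[230+70/4,150+303/4]],.022)))
d=ctrl.get_image("side")
print(gate(cast(d,[[250+310/3.5,150+517/3.5],[250+450/3.5,150+475/3.5]],.022)))
E
```

```text
[ 0.52245 -0.04065] [-0.1395603  -0.99021357] [ 0.99021357 -0.1395603 ]
scene gate-frame centre mm [-269.   -45.9] size 79.3 71.9 yaw deg 19.552831649780277 world [0.5146 0.2322]
side gate-frame centre mm [-266.4  -48.4] size 80.1 70.7 yaw deg 19.47657203674316 world [0.5117 0.2299]
[[ 0.12029785 -0.04446451]
 [ 0.12002038  0.04324174]]
[[ 0.1208561  -0.04346177]
 [ 0.12101045  0.04525922]]
```

View pics/m1.png

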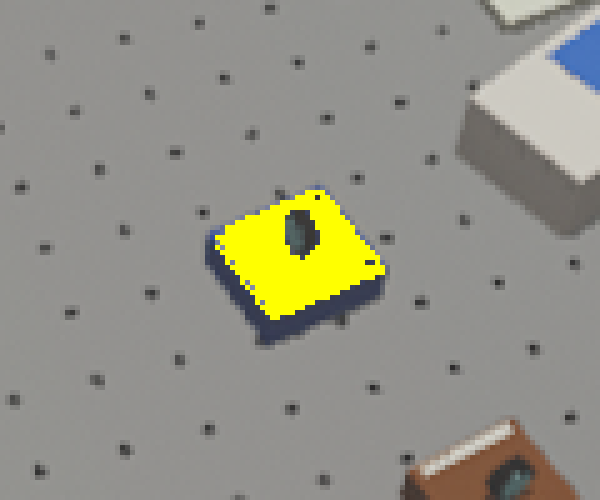

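View pics/m2.png

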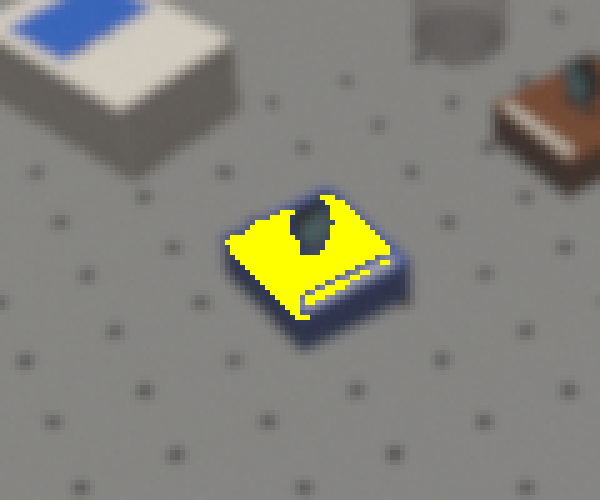

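Run:
```python
from h import *
for n in ["scene","side"]:
    d=ctrl.get_image(n); m,hsv=carriage(d)
    for a,c,_ in big(m)[:5]: print(n,"patch",c.round(1),cast(d,c,.055))
d=ctrl.get_image("scene")
# swab box top corners read off the picture; bottle cap, brown, tube, card
print("swab front-left/bottom corners z=.055",cast(d,[[414.5,156],[437,172],[463,147],[440,134]],.055).round(3))
print("bottle base",cast(d,[462,221],0),"brown",cast(d,[421,233],.028))
o=np.array([.513,.231]);h=np.deg2rad(-98.02+19.5);u=np.array([np.cos(h),np.sin(h)])
print("rear",o-.04*u,"pre 11+20:",o-.071*u)
from scipy.spatial.transform import Rotation as R
s=ctrl.get_obs();print(R.from_rotvec(s["tool_rot"]).as_matrix().round(3),s["tool_pos"],s["t"])
```

```text
scene patch [381.6 183.6] [[0.53697023 0.22526297]]
scene patch [571.7 100.6] [[0.3852008  0.95856323]]
scene patch [444.2 146.4] [[0.45559878 0.45976216]]
scene patch [ 2.8 60.3] [[-0.35151988 -0.85683272]]
side patch [287.4 175.4] [[0.49688331 0.20219699]]
side patch [123.6 108.1] [[0.14331583 0.74133575]]
side patch [242.5 128.3] [[0.45494703 0.45856779]]
swab front-left/bottom corners z=.055 [[0.467 0.357]
 [0.542 0.395]
 [0.474 0.514]
 [0.405 0.47 ]]
bottle base [[0.68708668 0.41695939]] brown [[0.70576246 0.27692933]]
rear [0.50503897 0.27019977] pre 11+20: [0.49886916 0.30057959]
[[ 0.398  0.917  0.   ]
 [ 0.917 -0.398  0.   ]
 [ 0.    -0.    -1.   ]] [0.24898822 0.57325908 0.19396123] 0.6
```

```bash
python3 -m handwheel '{"offset":[[0.4,-0.4,0],[1.1,-1.2,0],[1.9,-2.1,0],[2.7,-3,0],[3.5,-3.9,0],[4.3,-4.7,0],[5.1,-5.5,0],[5.7,-6.2,0],[6.1,-6.6,0],[6.25,-6.8,0]],"roll":[-0.6,-1.6,-2.7,-3.8,-5,-6.1,-7.2,-8.2,-8.9,-9.17]}' 32 20
python3 - <<'E'
from h import *
from scipy.spatial.transform import Rotation as R
s=ctrl.get_obs();m=R.from_rotvec(s["tool_rot"]).as_matrix();print(s["tool_pos"],np.rad2deg(np.arctan2(m[1,0],m[0,0])),s["opening"],s["t"])
d=ctrl.get_image("wrist");cv2.imwrite("pics/w1.png",d["img"][:,:,::-1])
E
```

```text
t: 1.6
tool_pos: [0.5004, 0.2996, 0.194]
tool_rot: [3.126, 0.309, 0.0]
contact_force: [0.2, -0.4, -0.9]
opening: 0.0321
[0.50036531 0.29963048 0.19397789] 11.279053596626214 0.0320957952742877 1.6
```

View pics/w1.png

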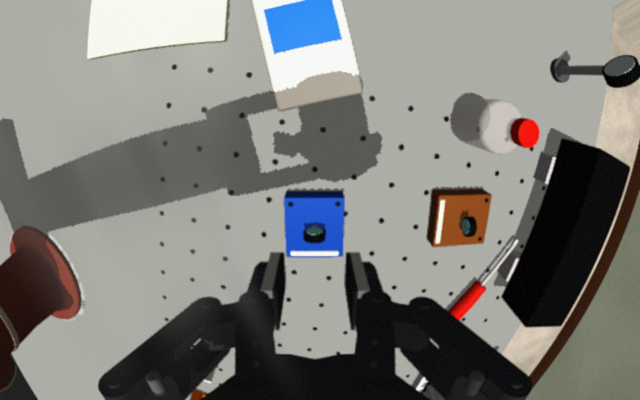

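The wrist view shows the carriage at (315,223), square to the fingers and centred between them. I'll descend behind its rear face.

```bash
python3 -m handwheel '{"offset":[[0,0,-0.4],[0,0,-1.0],[0,0,-1.7],[0,0,-2.4],[0,0,-3.0],[0,0,-3.6],[0,0,-4.0],[0,0,-4.3],[0,0,-4.5],[0,0,-4.6]],"roll":[0,0,0,0,0,0,0,0,0,0]}'
python3 - <<'E'
from h import *
for n in ["side","scene","wrist"]:
    d=ctrl.get_image(n);im=d["img"][:,:,::-1]
    if n=="side": im=cv2.resize(im[80:240,200:380],None,fx=4,fy=3.7)
    if n=="scene": im=cv2.resize(im[80:240,300:500],None,fx=3.5,fy=3.5)
    cv2.imwrite(f"pics/{n}2.png",im)
E
```

```text
t: 2.65
tool_pos: [0.4988, 0.3015, 0.0095]
tool_rot: [-3.126, -0.316, 0.0]
contact_force: [0.3, 0.2, -0.2]
opening: 0.0319
```

View pics/side2.png

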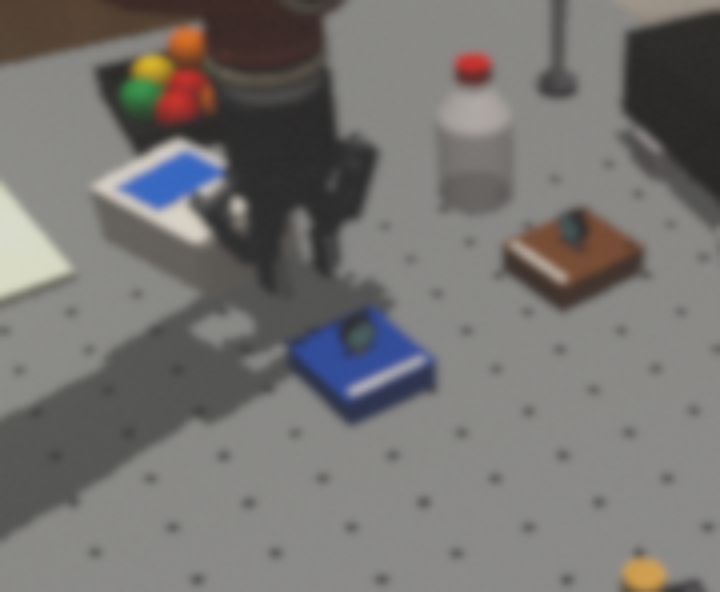

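View pics/wrist2.png

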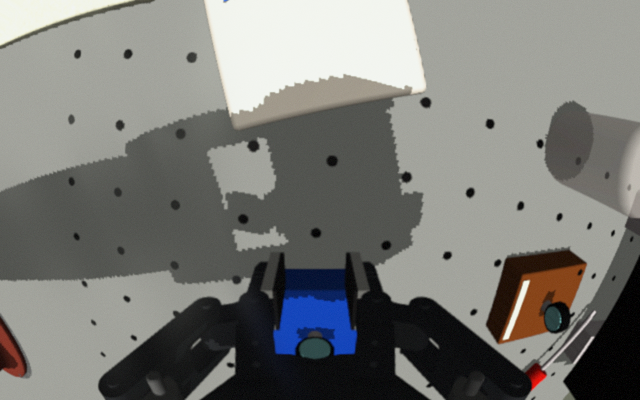

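View pics/scene2.png

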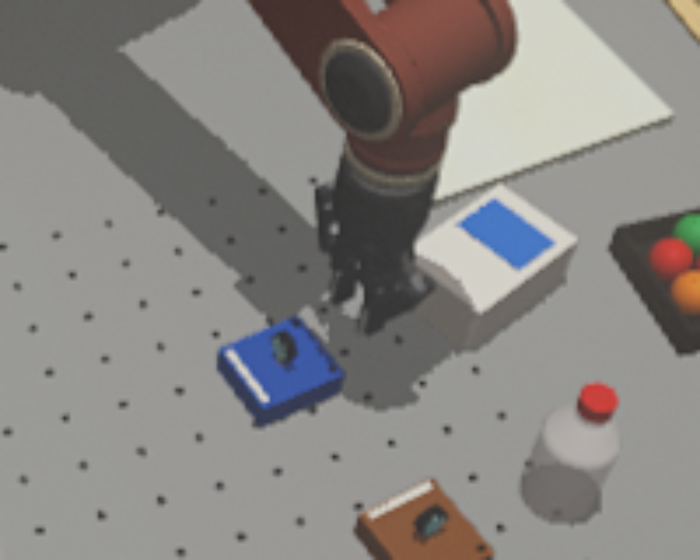

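```bash
cat >> h.py <<'E'
from scipy.spatial.transform import Rotation as Rot
def tcp():
    s=ctrl.get_obs();m=Rot.from_rotvec(s["tool_rot"]).as_matrix()
    # tool heading (perp. to jaws, forward) vs gate x
    a=np.arctan2(m[1,0],m[0,0])-np.pi/2; h=np.rad2deg(a-np.arctan2(gx[1],gx[0]))
    g=gate(s["tool_pos"][:2])[0]*1000
    print("tcp gate mm",g.round(1),"z",round(s["tool_pos"][2],4),"yaw",round((h+180)%360-180,2),"F",np.round(s["contact_force"],1),"t",s["t"],"op",round(s["opening"],4)); return g,h
E
python3 - <<'E'
from h import *
g,h=tcp();c,f=car("scene")
a=np.deg2rad(19.5);v=g/1000-c;print("along/lat",v@[np.cos(a),np.sin(a)],v@[-np.sin(a),np.cos(a)])
E
```

```text
tcp gate mm [-335.6  -70.5] z 0.0105 yaw 19.53 F [0.  0.1 0.7] t 2.8 op 0.0321
scene gate-frame centre mm [-268.  -46.] size 80.1 72.8 yaw deg 19.713254928588878 world [0.5143 0.2312]
along/lat -0.07187244173459646 -0.0004931959116090817
```

```bash
python3 -m handwheel '{"offset":[[0.02,-0.1,0],[0.04,-0.2,0],[0.06,-0.29,0],[0.08,-0.39,0],[0.1,-0.49,0],[0.12,-0.59,0],[0.14,-0.69,0],[0.16,-0.78,0],[0.18,-0.88,0],[0.2,-0.98,0]],"roll":[0,0,0,0,0,0,0,0,0,0]}'
python3 - <<'E'
from h import *
tcp();car("scene",save="pics/m3.png");car("side",save="pics/m4.png")
d=ctrl.get_image("wrist");cv2.imwrite("pics/w3.png",d["img"][:,:,::-1])
E
```

```text
t: 3.85
tool_pos: [0.5071, 0.2617, 0.0099]
tool_rot: [3.126, 0.315, 0.0]
contact_force: [0.4, 0.4, -0.5]
opening: 0.0321
tcp gate mm [-297.3  -57.4] z 0.0099 yaw 19.52 F [ 0.4  0.4 -0.5] t 3.85 op 0.0321
scene gate-frame centre mm [-267.6  -46.4] size 80.1 72.7 yaw deg 20.229228973388675 world [0.5138 0.2308]
side gate-frame centre mm [-252.2  -43.5] size 41.0 75.8 yaw deg 27.27427482604981 world [0.5146 0.2151]
```

View pics/w3.png

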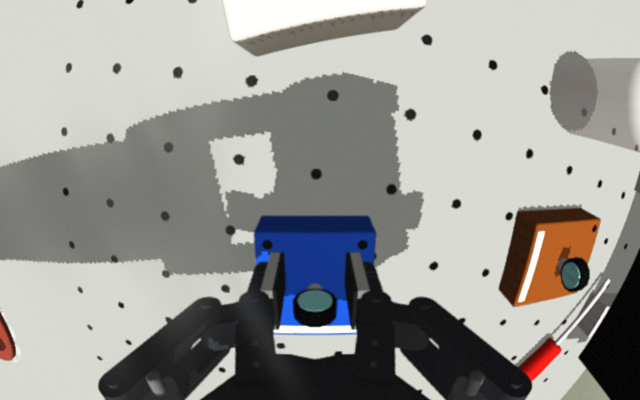

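View pics/m3.png

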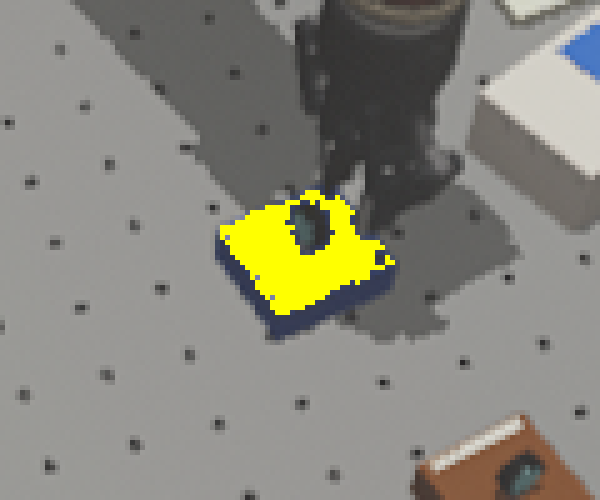

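The fingers overlap the carriage in plan, but it hasn't moved and there is no force. I need to find where the fingertips really are before going on.

Run:
```python
from h import *
d=ctrl.get_image("side");cv2.imwrite("pics/s5.png",cv2.resize(d["img"][110:220,230:350,::-1],None,fx=6,fy=5.4,interpolation=cv2.INTER_CUBIC))
def proj(d,p):
    T=np.linalg.inv(d["T"]);q=T[:3,:3]@p+T[:3,3];return np.array([d["cx"]+d["fx"]*q[0]/q[2],d["cy"]+d["fy"]*q[1]/q[2]])
s=ctrl.get_obs();print(s["tool_pos"],"TCP px side",proj(d,s["tool_pos"]))
d2=ctrl.get_image("scene");cv2.imwrite("pics/s6.png",cv2.resize(d2["img"][130:220,330:450,::-1],None,fx=6,fy=6,interpolation=cv2.INTER_CUBIC))
print("scene",proj(d2,s["tool_pos"]))
print(car("side",d))
```

```text
[0.50702996 0.26197268 0.00990729] TCP px side [284.09760436 173.38575808]
scene [387.65209695 182.69206257]
side gate-frame centre mm [-252.2  -43.5] size 41.0 75.8 yaw deg 27.27427482604981 world [0.5146 0.2151]
(array([-0.25217879, -0.04345196]), np.float64(27.27427482604981))
```

View pics/s5.png

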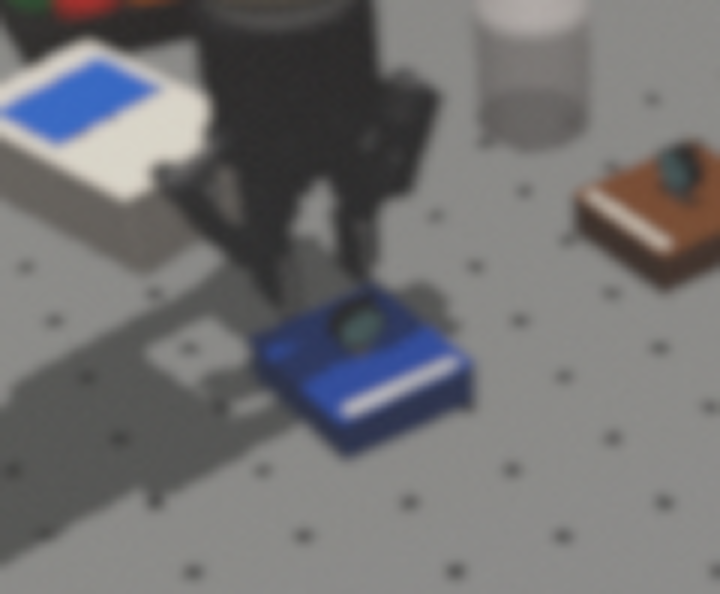

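View pics/s6.png

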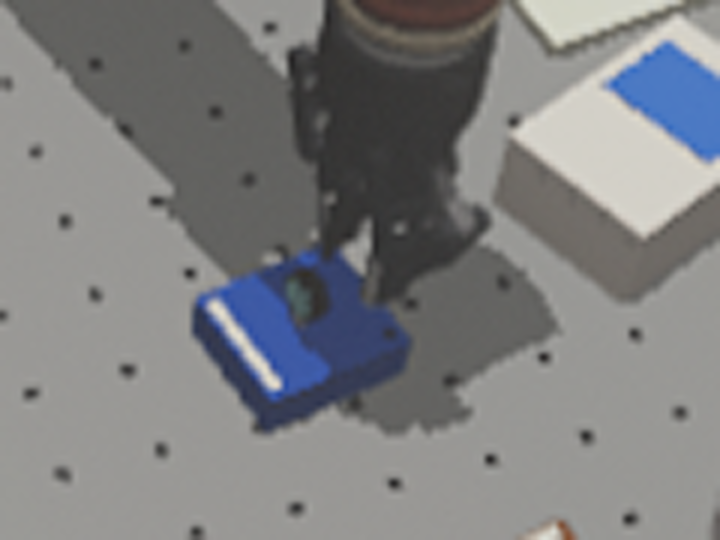

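Run:
```python
from h import *
ds,dc=ctrl.get_image("side"),ctrl.get_image("scene")
def P(d):
    K=np.array([[d["fx"],0,d["cx"]],[0,d["fy"],d["cy"]],[0,0,1]]);return K@np.linalg.inv(d["T"])[:3]
# tips: near-robot finger & far finger. side crop/scale, scene crop/scale
S=[(230+275/6,110+303/5.4),(230+365/6,110+280/5.4)]
C=[(330+325/6,130+255/6),(330+375/6,130+300/6)]
for a,b in zip(S,C):
    X=cv2.triangulatePoints(P(ds),P(dc),np.array(a),np.array(b))[:,0];X=X[:3]/X[3]
    print(X.round(4),(gate(X[:2])*1000).round(1))
tcp()
```

```text
[0.4884 0.2561 0.043 ] [[-289.1  -75.2]]
[0.5287 0.2623 0.0461] [[-300.8  -36.1]]
tcp gate mm [-297.7  -57.6] z 0.0099 yaw 19.53 F [-0.8  0.6  0.3] t 4.2 op 0.0321
```

The fingertips sit over the TCP in plan but about 30 mm higher than the reported TCP, so they hover above the carriage top. I'll back out along the same line and lower in small checked steps.

```bash
python3 -m handwheel '{"offset":[[-0.03,0.15,0],[-0.07,0.35,0],[-0.11,0.55,0],[-0.15,0.75,0],[-0.18,0.9,0],[-0.2,0.98,0],[-0.2,0.98,-0.1],[-0.2,0.98,-0.2],[-0.2,0.98,-0.25],[-0.2,0.98,-0.25]],"roll":[0,0,0,0,0,0,0,0,0,0]}'
python3 - <<'E'
from h import *
tcp();car("scene")
d=ctrl.get_image("side");cv2.imwrite("pics/s7.png",cv2.resize(d["img"][110:220,230:350,::-1],None,fx=6,fy=5.4,interpolation=cv2.INTER_CUBIC))
d2=ctrl.get_image("scene");cv2.imwrite("pics/s8.png",cv2.resize(d2["img"][120:210,340:460,::-1],None,fx=6,fy=6,interpolation=cv2.INTER_CUBIC))
E
```

```text
t: 5.2
tool_pos: [0.4986, 0.3007, -0.0009]
tool_rot: [3.125, 0.314, -0.002]
contact_force: [0.2, 0.1, -0.6]
opening: 0.0321
tcp gate mm [-334.7  -71.3] z -0.0009 yaw 19.5 F [ 0.2  0.1 -0.6] t 5.2 op 0.0321
scene gate-frame centre mm [-268.  -46.] size 80.1 72.8 yaw deg 19.713254928588878 world [0.5143 0.2312]
```

View pics/s7.png

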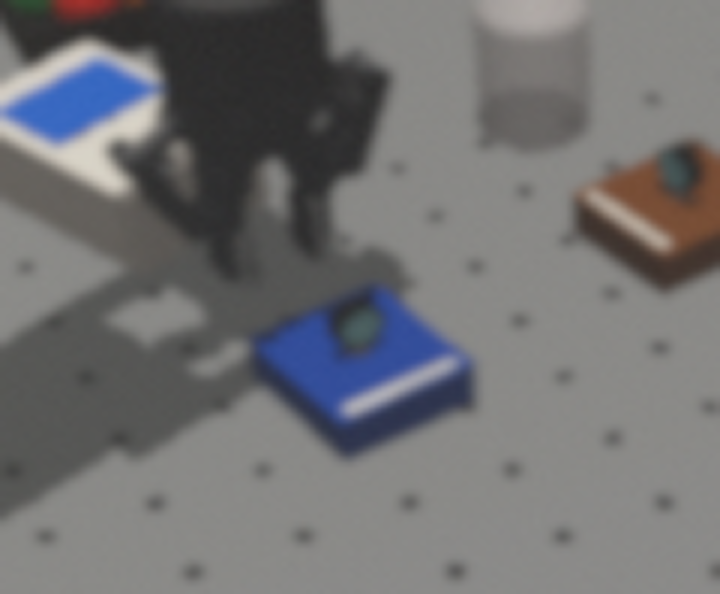

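View pics/s8.png

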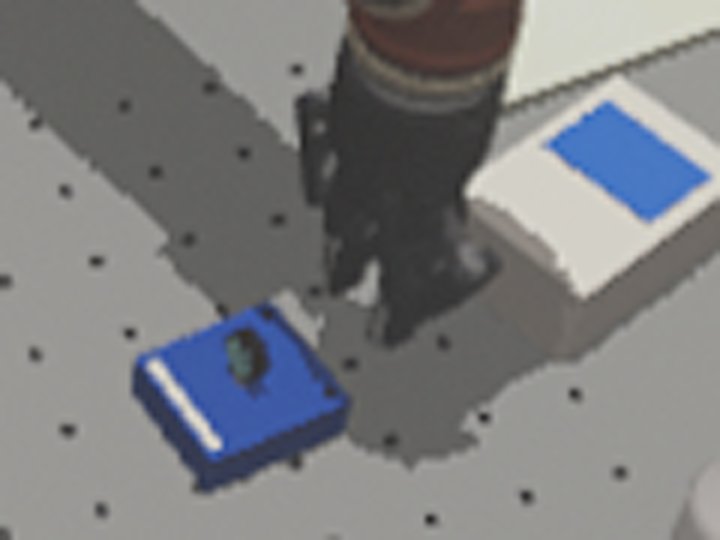

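```bash
cat >> h.py <<'E'
def P(d):
    K=np.array([[d["fx"],0,d["cx"]],[0,d["fy"],d["cy"]],[0,0,1]]);return K@np.linalg.inv(d["T"])[:3]
def tri(ds,dc,a,b):
    X=cv2.triangulatePoints(P(ds),P(dc),np.array(a,float),np.array(b,float))[:,0];return X[:3]/X[3]
E
python3 - <<'E'
from h import *
ds,dc=ctrl.get_image("side"),ctrl.get_image("scene")
for a,b in zip([(232,278),(313,254)],[(337,293),(385,345)]):
    X=tri(ds,dc,(230+a[0]/6,110+a[1]/5.4),(340+b[0]/6,120+b[1]/6));print(X.round(4),(gate(X[:2])*1000).round(1))
tcp()
E
```

```text
[0.4797 0.2979 0.0336] [[-329.3  -89.6]]
[0.5197 0.3051 0.0336] [[-341.9  -50.9]]
tcp gate mm [-335.3  -70.7] z 0.0001 yaw 19.51 F [-0.  -0.8 -0.1] t 5.45 op 0.0319
```

```bash
python3 -m handwheel '{"offset":[[0,0,-0.05],[0,0,-0.1],[0,0,-0.15],[0,0,-0.2],[0,0,-0.25],[0,0,-0.3],[0,0,-0.35],[0,0,-0.4],[0,0,-0.4],[0,0,-0.4]],"roll":[0,0,0,0,0,0,0,0,0,0]}'
python3 - <<'E'
from h import *
tcp()
d=ctrl.get_image("side");cv2.imwrite("pics/s9.png",cv2.resize(d["img"][110:220,230:350,::-1],None,fx=6,fy=5.4,interpolation=cv2.INTER_CUBIC))
d2=ctrl.get_image("scene");cv2.imwrite("pics/s10.png",cv2.resize(d2["img"][120:210,340:460,::-1],None,fx=6,fy=6,interpolation=cv2.INTER_CUBIC))
E
```

```text
t: 6.45
tool_pos: [0.499, 0.3012, -0.0162]
tool_rot: [3.126, 0.315, -0.0]
contact_force: [0.0, -0.4, 0.3]
opening: 0.0321
tcp gate mm [-335.3  -71. ] z -0.0162 yaw 19.52 F [ 0.  -0.4  0.3] t 6.45 op 0.0321
```

View pics/s9.png

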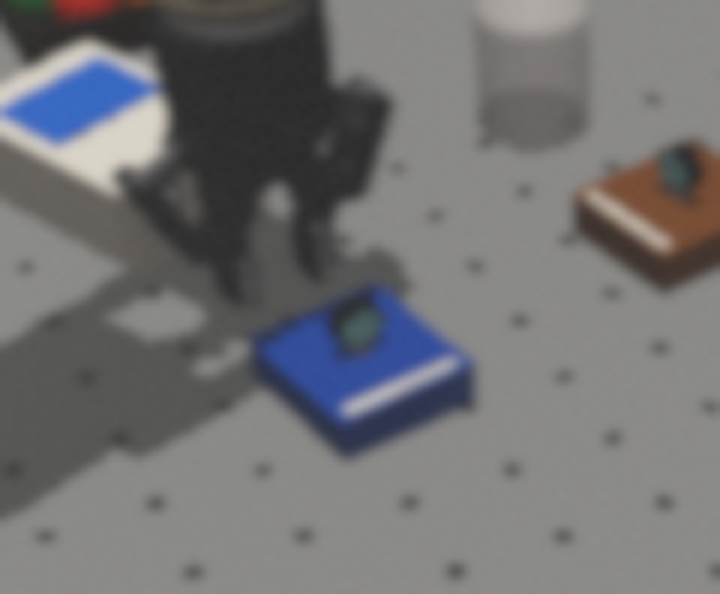

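View pics/s10.png

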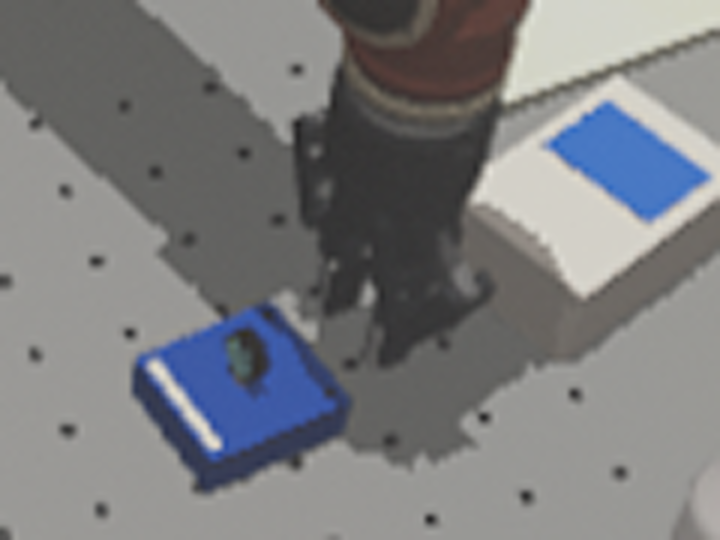

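```bash
python3 -m handwheel '{"offset":[[0.02,-0.1,0],[0.04,-0.2,0],[0.06,-0.29,0],[0.08,-0.39,0],[0.1,-0.49,0],[0.12,-0.56,0],[0.13,-0.64,0],[0.14,-0.69,0],[0.15,-0.74,0],[0.16,-0.78,0]],"roll":[0,0,0,0,0,0,0,0,0,0]}'
python3 - <<'E'
from h import *
tcp();car("scene",save="pics/m5.png")
d=ctrl.get_image("side");cv2.imwrite("pics/s11.png",cv2.resize(d["img"][110:220,230:350,::-1],None,fx=6,fy=5.4,interpolation=cv2.INTER_CUBIC))
E
```

```text
t: 7.55
tool_pos: [0.5054, 0.27, -0.016]
tool_rot: [-3.126, -0.315, -0.0]
contact_force: [0.2, 3.1, -0.2]
opening: 0.0322
tcp gate mm [-305.2  -60.2] z -0.016 yaw 19.52 F [ 0.2  3.1 -0.2] t 7.55 op 0.0322
scene gate-frame centre mm [-255.3  -41.3] size 80.3 72.2 yaw deg 18.901613235473626 world [0.5171 0.2179]
```

View pics/s11.png

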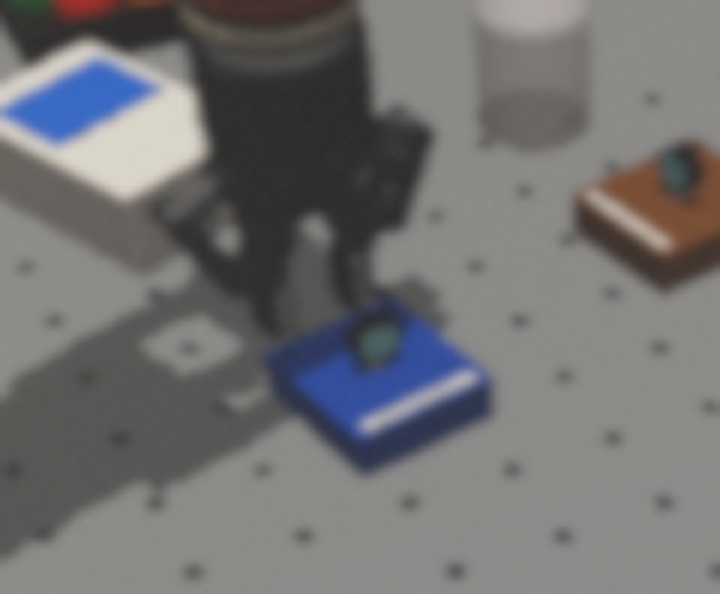

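View pics/m5.png

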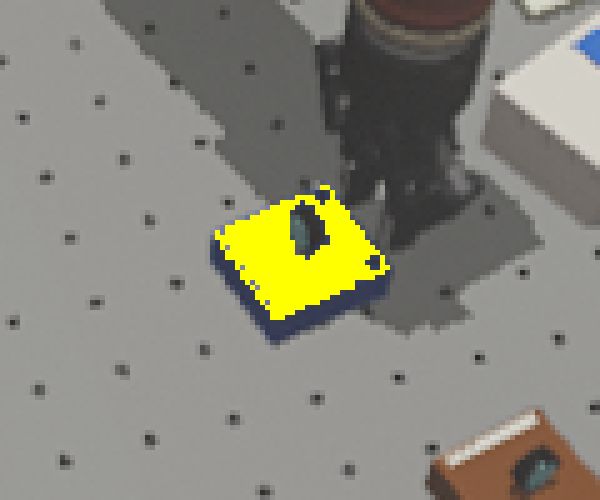

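Contact made: the carriage moved 13 mm flat with about 3 N. Next is about 74 mm straight along its heading, then an arc.

```bash
python3 -m handwheel '{"offset":[[0.02,-0.07,0],[0.03,-0.16,0],[0.05,-0.26,0],[0.07,-0.35,0],[0.09,-0.45,0],[0.11,-0.54,0],[0.13,-0.64,0],[0.15,-0.73,0],[0.17,-0.83,0],[0.18,-0.91,0]],"roll":[0,0,0,0,0,0,0,0,0,0]}' ; python3 -m handwheel '{"offset":[[0.02,-0.09,0],[0.04,-0.18,0],[0.06,-0.28,0],[0.08,-0.38,0],[0.1,-0.48,0],[0.12,-0.58,0],[0.14,-0.67,0],[0.16,-0.77,0],[0.17,-0.85,0],[0.18,-0.91,0]],"roll":[0,0,0,0,0,0,0,0,0,0]}'
python3 - <<'E'
from h import *
tcp();car("scene",save="pics/m6.png");car("side",save="pics/m7.png");g,h=tcp()
E
```

```text
t: 8.65
tool_pos: [0.5127, 0.2333, -0.0161]
tool_rot: [3.126, 0.315, 0.0]
contact_force: [-0.0, 1.7, -0.0]
opening: 0.0314
t: 9.65
tool_pos: [0.5199, 0.1969, -0.0161]
tool_rot: [3.126, 0.315, 0.0]
contact_force: [-0.2, 3.4, 0.7]
opening: 0.0319
tcp gate mm [-234.9  -35.7] z -0.0161 yaw 19.52 F [-0.2  3.4  0.7] t 9.65 op 0.0319
scene gate-frame centre mm [-184.9  -16.5] size 79.8 71.9 yaw deg 19.814470291137702 world [0.532  0.1447]
side gate-frame centre mm [-176.3  -16.3] size 67.1 71.2 yaw deg 19.476564407348636 world [0.5309 0.1362]
tcp gate mm [-234.6  -35.6] z -0.0161 yaw 19.52 F [0.3 0.4 0. ] t 9.75 op 0.0322
```

View pics/m6.png

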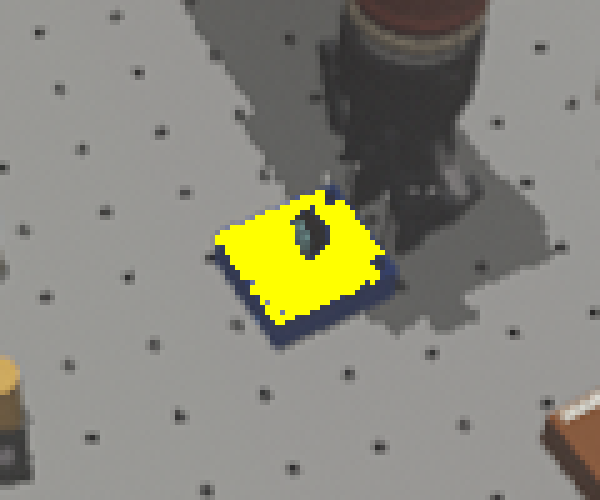

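View pics/m7.png

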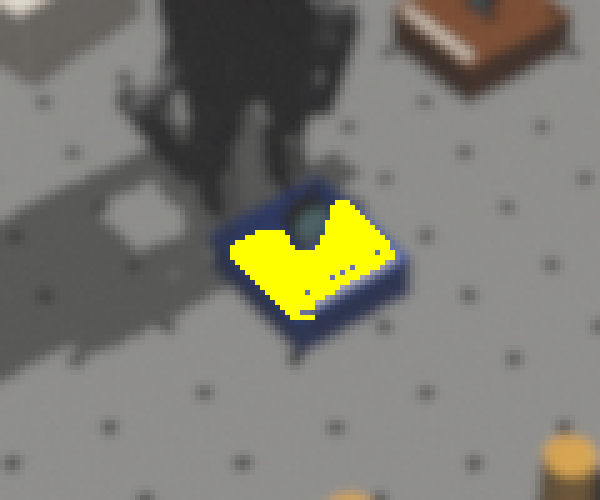

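Run:
```python
from h import *
R_=305.;th0=np.deg2rad(19.5);c0=np.array([-185.3,-17.5])
def T(th): # tcp gate
    c=c0+R_*np.array([np.sin(th0)-np.sin(th),-np.cos(th)*-1-np.cos(th0)])
    return c-52.5*np.array([np.cos(th),np.sin(th)]),c
W=lambda g:g[0]*gx+g[1]*gy
for k in range(3):
    a=th0*(1-k/3);b,_=T(a)
    for i in range(1,11):
        th=th0*(1-(k+i/10)/3);t,c=T(th);o=W(t-b)/40
        print(k,i,o.round(2),round(-np.rad2deg(a-th)/6,2),c.round(1) if i==10 else "")
```

```text
0 1 [ 0.03 -0.08] -0.11 
0 2 [ 0.06 -0.16] -0.22 
0 3 [ 0.09 -0.25] -0.32 
0 4 [ 0.12 -0.33] -0.43 
0 5 [ 0.15 -0.41] -0.54 
0 6 [ 0.17 -0.5 ] -0.65 
0 7 [ 0.2  -0.58] -0.76 
0 8 [ 0.22 -0.67] -0.87 
0 9 [ 0.25 -0.75] -0.98 
0 10 [ 0.27 -0.83] -1.08 [-152.1   -7.8]
1 1 [ 0.02 -0.09] -0.11 
1 2 [ 0.04 -0.17] -0.22 
1 3 [ 0.06 -0.26] -0.33 
1 4 [ 0.08 -0.34] -0.43 
1 5 [ 0.1  -0.43] -0.54 
1 6 [ 0.12 -0.51] -0.65 
1 7 [ 0.13 -0.6 ] -0.76 
1 8 [ 0.15 -0.69] -0.87 
1 9 [ 0.16 -0.77] -0.98 
1 10 [ 0.17 -0.86] -1.08 [-118.   -2.]
2 1 [ 0.01 -0.09] -0.11 
2 2 [ 0.02 -0.17] -0.22 
2 3 [ 0.03 -0.26] -0.32 
2 4 [ 0.04 -0.35] -0.43 
2 5 [ 0.05 -0.44] -0.54 
2 6 [ 0.06 -0.52] -0.65 
2 7 [ 0.06 -0.61] -0.76 
2 8 [ 0.07 -0.7 ] -0.87 
2 9 [ 0.07 -0.79] -0.98 
2 10 [ 0.08 -0.87] -1.08 [-83.5  -0. ]
```

```bash
python3 -m handwheel '{"offset":[[0.03,-0.08,0],[0.06,-0.16,0],[0.09,-0.25,0],[0.12,-0.33,0],[0.15,-0.41,0],[0.17,-0.5,0],[0.2,-0.58,0],[0.22,-0.67,0],[0.25,-0.75,0],[0.27,-0.83,0]],"roll":[-0.11,-0.22,-0.32,-0.43,-0.54,-0.65,-0.76,-0.87,-0.98,-1.08]}'
python3 - <<'E'
from h import *
tcp();car("scene")
E
python3 -m handwheel '{"offset":[[0.02,-0.09,0],[0.04,-0.17,0],[0.06,-0.26,0],[0.08,-0.34,0],[0.1,-0.43,0],[0.12,-0.51,0],[0.13,-0.6,0],[0.15,-0.69,0],[0.16,-0.77,0],[0.17,-0.86,0]],"roll":[-0.11,-0.22,-0.33,-0.43,-0.54,-0.65,-0.76,-0.87,-0.98,-1.08]}'
python3 - <<'E'
from h import *
tcp();car("scene",save="pics/m8.png");car("side",save="pics/m9.png")
E
```

```text
t: 10.75
tool_pos: [0.5307, 0.1637, -0.0161]
tool_rot: [-3.139, -0.136, -0.0]
contact_force: [-0.9, 2.0, 0.8]
opening: 0.0323
tcp gate mm [-203.5  -20.4] z -0.0161 yaw 12.99 F [-0.9  2.   0.8] t 10.75 op 0.0323
scene gate-frame centre mm [-151.9   -7.6] size 79.9 72.3 yaw deg 13.254478454589849 world [0.5361 0.1108]
t: 11.8
tool_pos: [0.5375, 0.1293, -0.0161]
tool_rot: [-3.141, 0.041, -0.0]
contact_force: [-0.3, 3.1, -0.7]
opening: 0.0321
tcp gate mm [-170.4   -8.9] z -0.0161 yaw 6.51 F [-0.3  3.1 -0.7] t 11.8 op 0.0321
scene gate-frame centre mm [-118.1   -1.1] size 80.5 72.1 yaw deg 6.82816267013551 world [0.5379 0.0764]
side gate-frame centre mm [-109.8   -3.7] size 69.5 72.5 yaw deg 5.968117237091059 world [0.5341 0.0686]
```

View pics/m8.png

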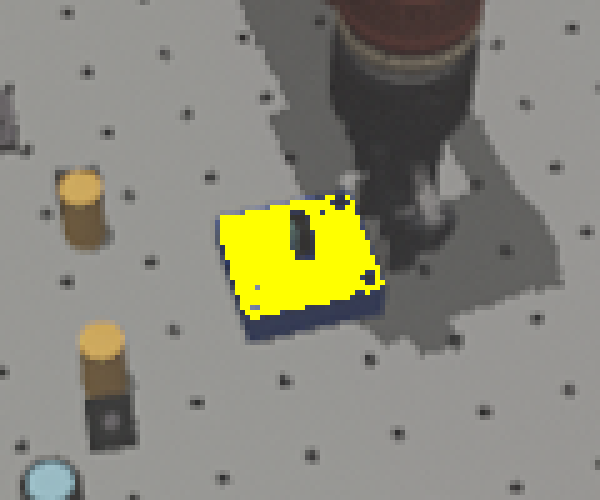

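View pics/m9.png

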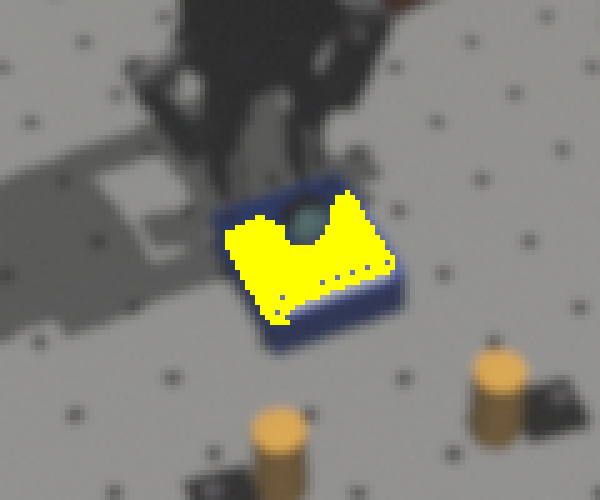

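```bash
python3 -m handwheel '{"offset":[[0.01,-0.09,0],[0.02,-0.17,0],[0.03,-0.26,0],[0.04,-0.35,0],[0.05,-0.44,0],[0.06,-0.52,0],[0.06,-0.61,0],[0.07,-0.7,0],[0.07,-0.79,0],[0.08,-0.87,0]],"roll":[-0.11,-0.22,-0.32,-0.43,-0.54,-0.65,-0.76,-0.87,-0.98,-1.08]}'
python3 - <<'E'
from h import *
tcp();ds=ctrl.get_image("side");dc=ctrl.get_image("scene")
car("scene",dc);car("side",ds)
cv2.imwrite("pics/s12.png",cv2.resize(ds["img"][130:270,250:410,::-1],None,fx=4.5,fy=4.2,interpolation=cv2.INTER_CUBIC))
cv2.imwrite("pics/s13.png",cv2.resize(dc["img"][140:240,240:400,::-1],None,fx=5,fy=5,interpolation=cv2.INTER_CUBIC))
for n,d in (("scene",dc),("side",ds)):
    hsv=cv2.cvtColor(d["img"],cv2.COLOR_RGB2HSV)
    b=(hsv[:,:,0]>12)&(hsv[:,:,0]<24)&(hsv[:,:,1]>110)&(hsv[:,:,2]>120)
    for a,c,_ in big(b):
        g=gate(cast(d,c,.045))[0]*1000
        if abs(g[0])<60 and abs(g[1])<80: print(n,"post",g.round(1))
E
```

```text
t: 12.9
tool_pos: [0.5405, 0.0945, -0.0161]
tool_rot: [-3.134, 0.219, 0.0]
contact_force: [-0.2, 2.8, -0.3]
opening: 0.032
tcp gate mm [-136.4   -1. ] z -0.0161 yaw 0.02 F [-0.2  2.8 -0.3] t 12.9 op 0.032
scene gate-frame centre mm [-83.8   1.2] size 71.8 79.9 yaw deg -0.2670059204101579 world [0.5353 0.0422]
side gate-frame centre mm [-77.2  -2.2] size 71.8 72.9 yaw deg 0.193969354033478 world [0.5311 0.0361]
scene post [-1.  54.1]
scene post [ -0.9 -51.7]
side post [  1.8 -53.4]
side post [ 1.8 50.9]
```

View pics/s12.png

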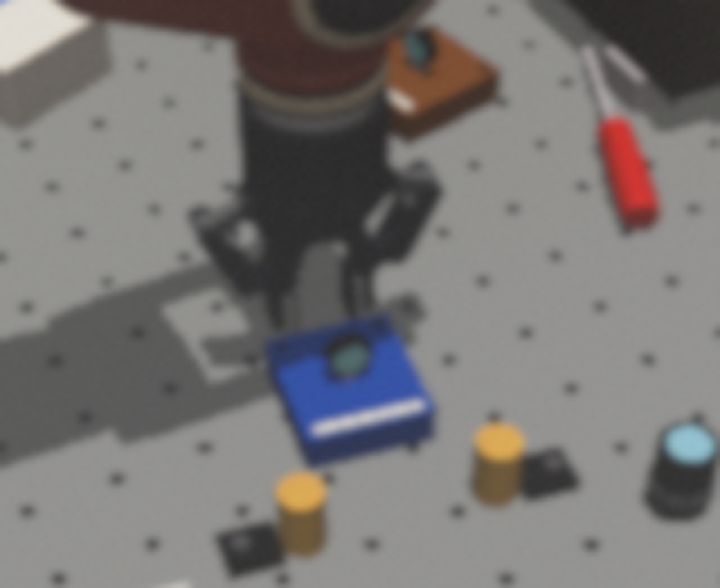

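View pics/s13.png

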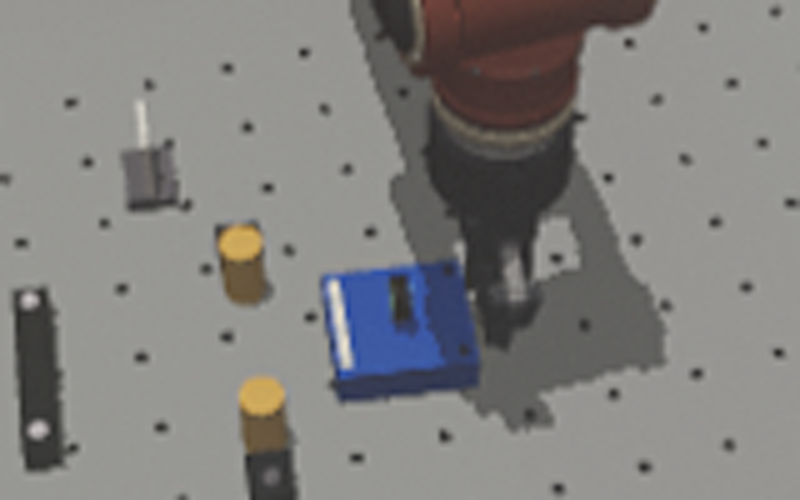

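Seen relative to the posts, the carriage is centred (0 mm and −1 mm in the two views) with yaw 0. The finger knuckles would pass close to the post tops, so I'll back off slightly, narrow the fingers to 14 mm and check again.

```bash
python3 -m handwheel '{"offset":[[0.02,0.1,0],[0.03,0.2,0],[0.03,0.2,0],[0.03,0.2,0],[0.03,0.2,0],[0.03,0.2,0],[0.03,0.2,0],[0.03,0.2,0],[0.03,0.2,0],[0.03,0.2,0]],"roll":[0,0,0,0,0,0,0,0,0,0]}' 14
python3 - <<'E'
from h import *
tcp();ds=ctrl.get_image("side");dc=ctrl.get_image("scene")
car("scene",dc);car("side",ds)
cv2.imwrite("pics/s14.png",cv2.resize(ds["img"][130:270,250:410,::-1],None,fx=4.5,fy=4.2,interpolation=cv2.INTER_CUBIC))
cv2.imwrite("pics/s15.png",cv2.resize(dc["img"][140:240,240:400,::-1],None,fx=5,fy=5,interpolation=cv2.INTER_CUBIC))
E
```

```text
t: 14.0
tool_pos: [0.5418, 0.1028, -0.0161]
tool_rot: [-3.134, 0.218, 0.0]
contact_force: [-0.5, 0.2, 1.2]
opening: 0.014
tcp gate mm [-144.8   -0.9] z -0.0161 yaw 0.08 F [-0.5  0.2  1.2] t 14.0 op 0.014
scene gate-frame centre mm [-83.8   1.1] size 71.8 79.9 yaw deg -0.11596679687496908 world [0.5353 0.0422]
side gate-frame centre mm [-79.2  -2.2] size 77.3 72.8 yaw deg 0.24769607186316622 world [0.5313 0.0381]
```

View pics/s14.png

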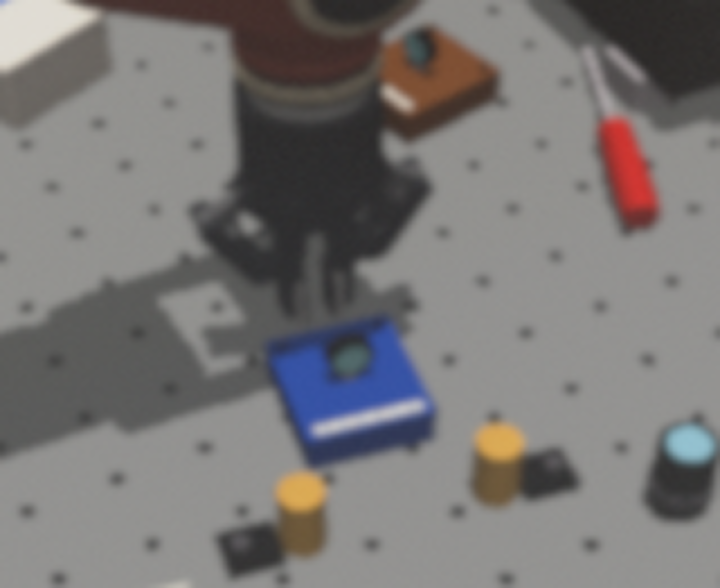

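View pics/s15.png

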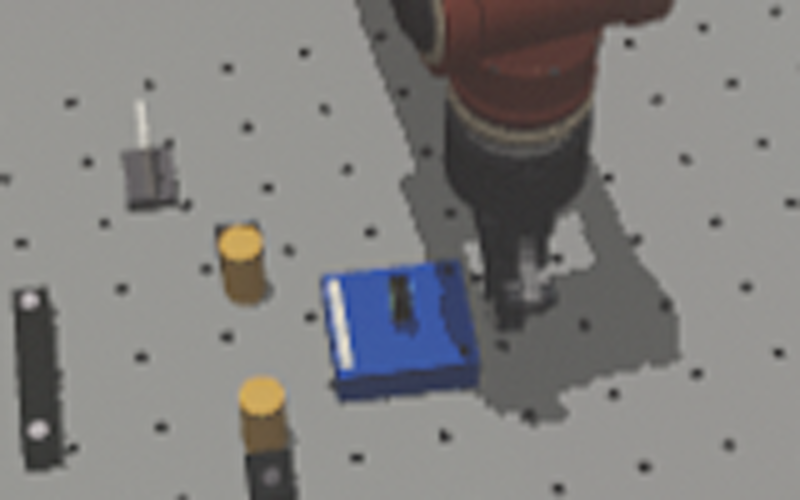

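```bash
python3 -m handwheel '{"offset":[[0,-0.1,0],[-0.02,-0.2,0],[-0.03,-0.3,0],[-0.05,-0.4,0],[-0.06,-0.5,0],[-0.08,-0.6,0],[-0.09,-0.69,0],[-0.1,-0.79,0],[-0.12,-0.89,0],[-0.13,-0.99,0]],"roll":[0,0,0,0,0,0,0,0,0,0]}'
python3 - <<'E'
from h import *
tcp();car("scene",save="pics/m10.png");car("side",save="pics/m11.png")
E
```

```text
t: 15.1
tool_pos: [0.5365, 0.0629, -0.0161]
tool_rot: [-3.134, 0.218, 0.0]
contact_force: [1.3, 2.1, 0.4]
opening: 0.0137
tcp gate mm [-104.5   -0.5] z -0.0161 yaw 0.08 F [1.3 2.1 0.4] t 15.1 op 0.0137
scene gate-frame centre mm [-53.4   1.2] size 72.2 78.3 yaw deg -0.5142288208007538 world [0.5311 0.0121]
side gate-frame centre mm [-46.8  -2.3] size 73.0 77.4 yaw deg -1.1979446411132508 world [0.5267 0.006 ]
```

View pics/m11.png

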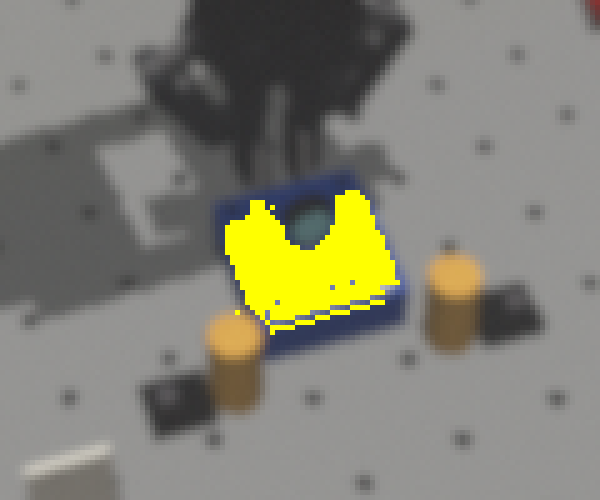

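```bash
python3 -m handwheel '{"offset":[[-0.01,-0.09,0],[-0.02,-0.18,0],[-0.04,-0.28,0],[-0.05,-0.38,0],[-0.06,-0.48,0],[-0.08,-0.58,0],[-0.09,-0.68,0],[-0.1,-0.78,0],[-0.12,-0.88,0],[-0.13,-0.97,0]],"roll":[0,0,0,0,0,0,0,0,0,0]}'
python3 - <<'E'
from h import *
tcp();ds=ctrl.get_image("side");dc=ctrl.get_image("scene")
car("scene",dc);car("side",ds)
cv2.imwrite("pics/s16.png",cv2.resize(ds["img"][130:290,250:410,::-1],None,fx=4.5,fy=3.7,interpolation=cv2.INTER_CUBIC))
cv2.imwrite("pics/s17.png",cv2.resize(dc["img"][140:240,230:390,::-1],None,fx=5,fy=5,interpolation=cv2.INTER_CUBIC))
E
```

```text
t: 16.2
tool_pos: [0.5313, 0.0241, -0.0161]
tool_rot: [-3.134, 0.218, 0.0]
contact_force: [0.4, 2.1, 0.3]
opening: 0.0141
tcp gate mm [-65.3  -0.2] z -0.0161 yaw 0.08 F [0.4 2.1 0.3] t 16.2 op 0.0141
scene gate-frame centre mm [-14.1   1.2] size 72.4 77.1 yaw deg -0.3877792358398321 world [ 0.5256 -0.0269]
side gate-frame centre mm [-10.1  -1.7] size 79.9 73.2 yaw deg 0.02427912130950805 world [ 0.5222 -0.0304]
```

View pics/s16.png

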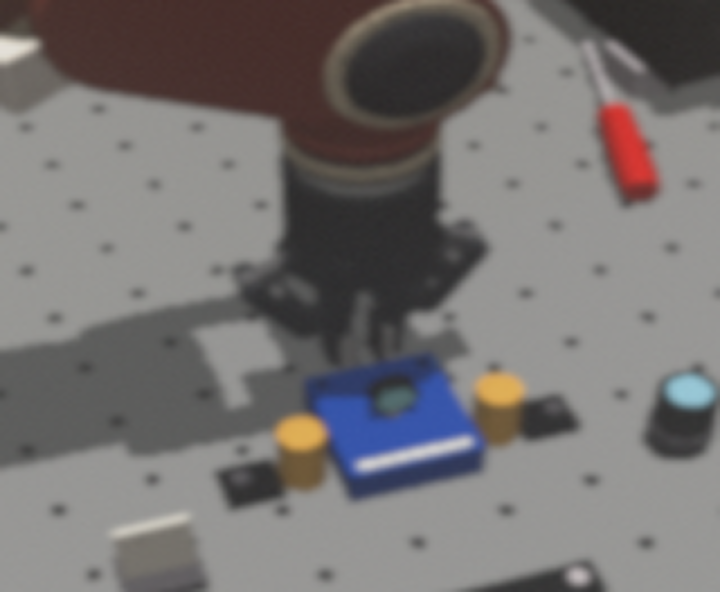

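View pics/s17.png

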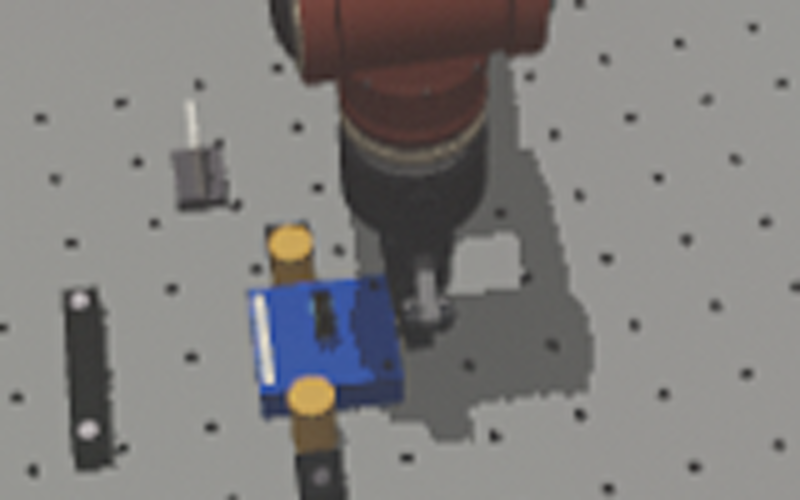

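```bash
python3 -m handwheel '{"offset":[[-0.01,-0.09,0],[-0.03,-0.18,0],[-0.04,-0.28,0],[-0.05,-0.38,0],[-0.07,-0.48,0],[-0.08,-0.58,0],[-0.1,-0.68,0],[-0.11,-0.78,0],[-0.12,-0.88,0],[-0.14,-0.97,0]],"roll":[0,0,0,0,0,0,0,0,0,0]}'
python3 - <<'E'
from h import *
tcp();ds=ctrl.get_image("side");dc=ctrl.get_image("scene")
car("scene",dc);car("side",ds)
cv2.imwrite("pics/s18.png",cv2.resize(ds["img"][130:290,250:410,::-1],None,fx=4.5,fy=3.7,interpolation=cv2.INTER_CUBIC))
cv2.imwrite("pics/s19.png",cv2.resize(dc["img"][140:240,230:390,::-1],None,fx=5,fy=5,interpolation=cv2.INTER_CUBIC))
E
```

```text
t: 17.3
tool_pos: [0.5258, -0.0148, -0.0161]
tool_rot: [3.134, -0.218, 0.0]
contact_force: [-0.2, 2.3, 0.1]
opening: 0.0136
tcp gate mm [-26.1  -0.3] z -0.0161 yaw 0.08 F [-0.2  2.3  0.1] t 17.3 op 0.0136
scene gate-frame centre mm [25.   1.2] size 76.9 71.8 yaw deg 0.38556829094885564 world [ 0.5201 -0.0655]
side gate-frame centre mm [28.8 -1.6] size 80.8 73.3 yaw deg 0.1939718872308836 world [ 0.5168 -0.0689]
```

View pics/s18.png

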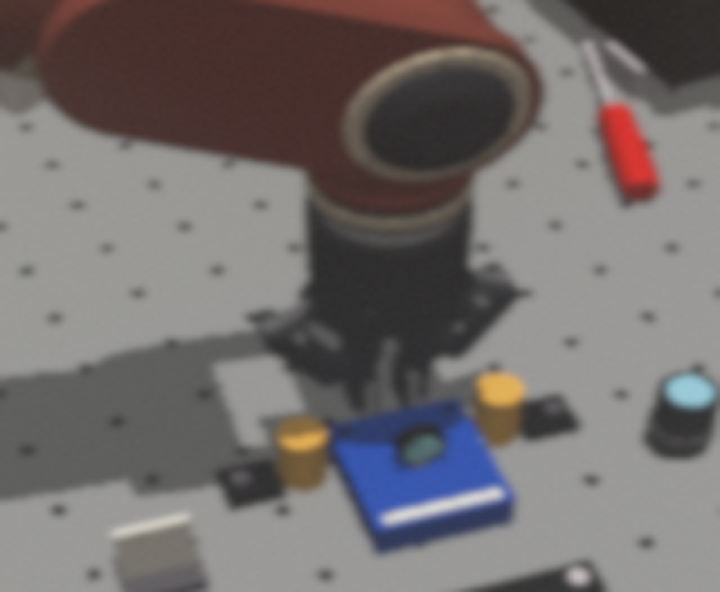

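View pics/s19.png

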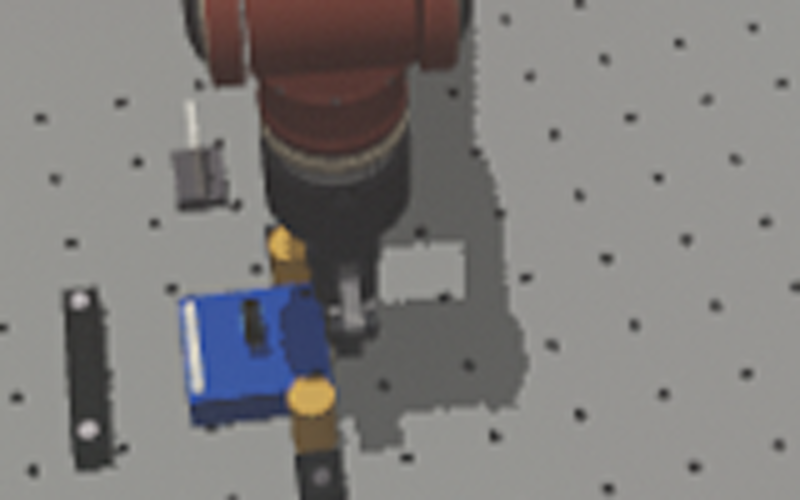

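The carriage is between the posts at x ≈ +26 and y ≈ 0. I'll raise the fingers 4 mm for post clearance, still well below the carriage top, and continue.

```bash
python3 -m handwheel '{"offset":[[0,0.05,0],[0,0.05,0.05],[0,0.05,0.1],[0,-0.03,0.1],[-0.02,-0.12,0.1],[-0.03,-0.22,0.1],[-0.04,-0.31,0.1],[-0.06,-0.4,0.1],[-0.07,-0.48,0.1],[-0.08,-0.55,0.1]],"roll":[0,0,0,0,0,0,0,0,0,0]}'
python3 - <<'E'
from h import *
tcp();ds=ctrl.get_image("side");dc=ctrl.get_image("scene")
car("scene",dc);car("side",ds)
cv2.imwrite("pics/s20.png",cv2.resize(ds["img"][150:310,260:420,::-1],None,fx=4.5,fy=3.7,interpolation=cv2.INTER_CUBIC))
E
```

```text
t: 18.4
tool_pos: [0.5228, -0.0366, -0.0118]
tool_rot: [-3.134, 0.218, -0.001]
contact_force: [1.1, 3.6, 3.9]
opening: 0.0142
tcp gate mm [-4.1 -0.2] z -0.0118 yaw 0.07 F [1.1 3.6 3.9] t 18.4 op 0.0142
scene gate-frame centre mm [47.2  0.9] size 76.6 72.0 yaw deg 0.7354041337966987 world [ 0.5167 -0.0875]
side gate-frame centre mm [49.9 -2.5] size 80.9 73.0 yaw deg 0.23290151357651123 world [ 0.513  -0.0897]
```

View pics/s20.png

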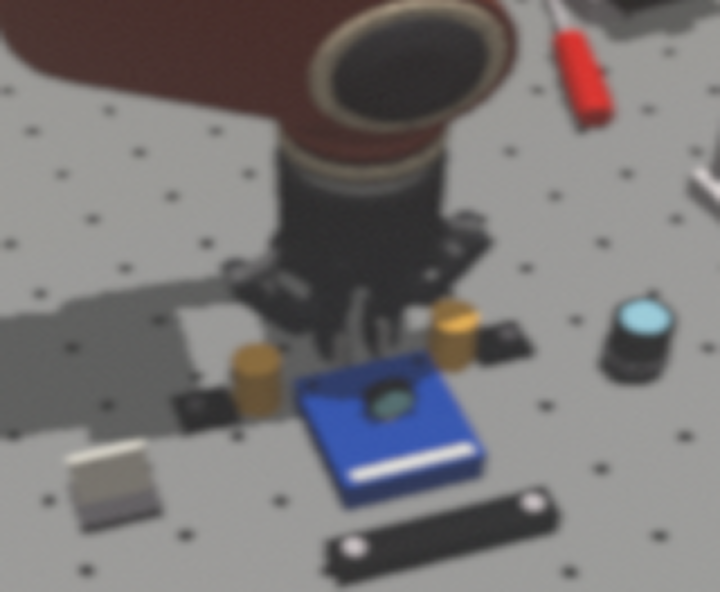

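Run:
```python
from h import *
for i in range(3):
    d=ctrl.get_image("wrist"); tcp(); print(ctrl.get_obs()["wrist_torque"])
cv2.imwrite("pics/w20.png",d["img"][:,:,::-1])
d2=ctrl.get_image("scene");cv2.imwrite("pics/s21.png",cv2.resize(d2["img"][150:240,230:340,::-1],None,fx=6.5,fy=6.5,interpolation=cv2.INTER_CUBIC))
```

```text
tcp gate mm [-3.7 -0.2] z -0.0119 yaw 0.08 F [1.1 1.5 4.4] t 18.55 op 0.014
[ 0.27400343 -0.0201322  -0.01227024]
tcp gate mm [-3.8 -0.2] z -0.0119 yaw 0.09 F [-0.3  0.4  3.2] t 18.6 op 0.0142
[ 0.20603593 -0.0938683  -0.04584463]
tcp gate mm [-3.8 -0.2] z -0.0119 yaw 0.09 F [-0.4  0.5  3.5] t 18.65 op 0.0134
[ 0.16009762 -0.05276576  0.00884681]
```

View pics/w20.png

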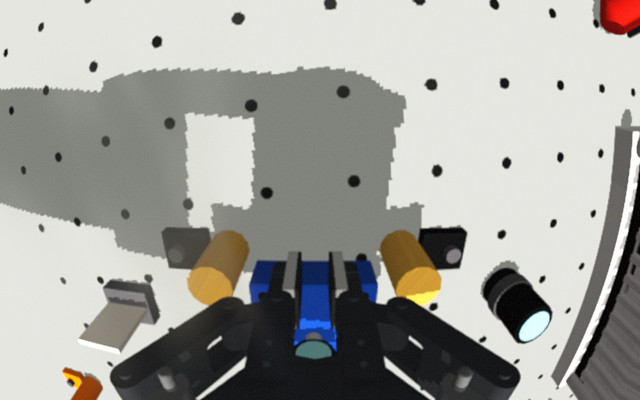

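View pics/s21.png

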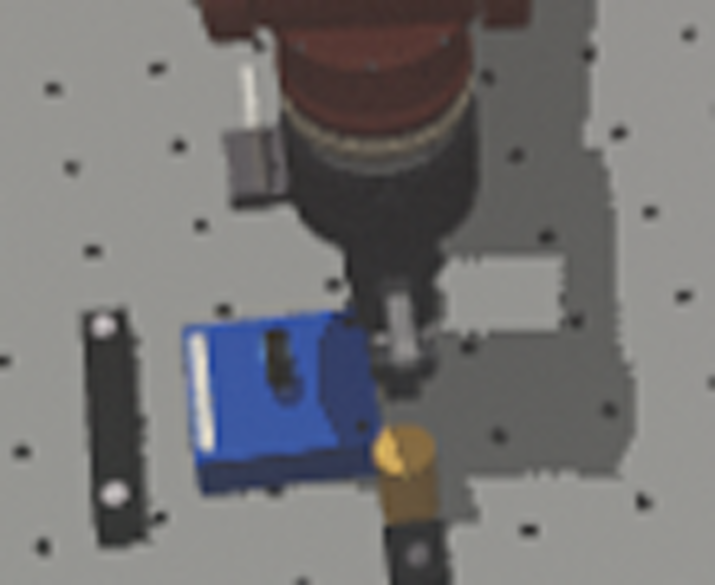

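There is a small persistent +3.5 N vertical force. I'll retreat 3 mm to see whether it comes from the carriage or from the posts.

```bash
python3 -m handwheel '{"offset":[[0,0.05,0],[0.01,0.1,0],[0.01,0.1,0],[0.01,0.1,0],[0.01,0.1,0],[0.01,0.1,0],[0.01,0.1,0],[0.01,0.1,0],[0.01,0.1,0],[0.01,0.1,0]],"roll":[0,0,0,0,0,0,0,0,0,0]}'
python3 - <<'E'
from h import *
tcp(); print(ctrl.get_obs()["wrist_torque"]);car("scene")
E
```

```text
t: 19.7
tool_pos: [0.523, -0.0324, -0.0121]
tool_rot: [3.134, -0.217, -0.0]
contact_force: [-0.0, -0.4, 0.1]
opening: 0.0141
tcp gate mm [-8.3 -0.6] z -0.0121 yaw 0.08 F [-0.  -0.4  0.1] t 19.7 op 0.0141
[-0.01724481 -0.01772306  0.01241559]
scene gate-frame centre mm [46.6  0.9] size 77.8 72.0 yaw deg 0.730900287628172 world [ 0.5168 -0.0869]
```

```bash
python3 -m handwheel '{"offset":[[0,0,-0.02],[0,0,-0.04],[0,0,-0.06],[0,0,-0.08],[0,0,-0.1],[0,0,-0.1],[0,0,-0.1],[0,0,-0.1],[0,0,-0.1],[0,0,-0.1]],"roll":[0,0,0,0,0,0,0,0,0,0]}'
python3 - <<'E'
from h import *
tcp(); print(ctrl.get_obs()["wrist_torque"])
ds=ctrl.get_image("side");cv2.imwrite("pics/s22.png",cv2.resize(ds["img"][190:270,290:390,::-1],None,fx=7.5,fy=7,interpolation=cv2.INTER_CUBIC))
E
```

```text
t: 20.75
tool_pos: [0.523, -0.0324, -0.016]
tool_rot: [-3.134, 0.218, -0.0]
contact_force: [0.8, -0.4, -0.2]
opening: 0.014
tcp gate mm [-8.3 -0.6] z -0.016 yaw 0.08 F [ 0.8 -0.4 -0.2] t 20.75 op 0.014
[ 0.00768866 -0.00862752 -0.00287877]
```

View pics/s22.png

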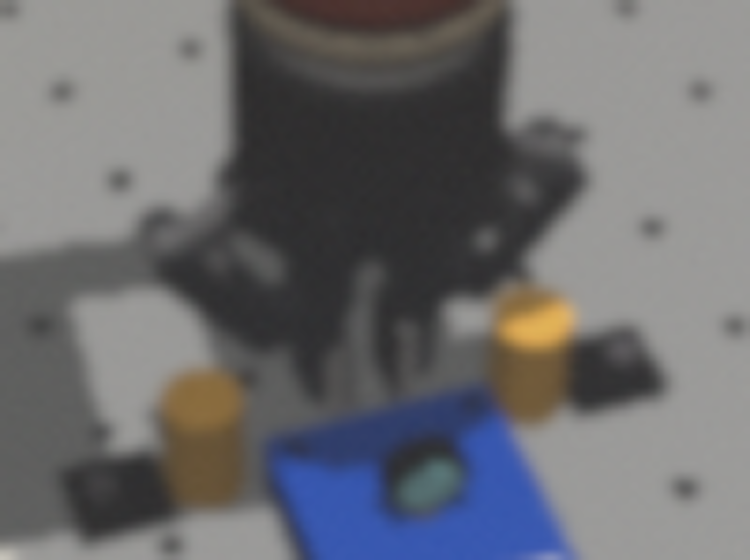

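Run:
```python
from h import *
d=ctrl.get_image("side")
for uv in [(322,400),(395,392),(430,368),(265,345),(290,348)]:
    p=(290+uv[0]/7.5,190+uv[1]/7)
    z=np.linspace(-.02,.09,111);g=np.array([gate(cast(d,p,k))[0] for k in z])*1000
    for X in (2,-8): i=np.argmin(abs(g[:,0]-1.8-X));print(uv,"x",X,"z",round(z[i]*1000),"y",g[i,1].round(1)+1.3)
```

```text
(322, 400) x 2 z 32 y -14.2
(322, 400) x -8 z 18 y -10.799999999999999
(395, 392) x 2 z 27 y 9.0
(395, 392) x -8 z 12 y 13.200000000000001
(430, 368) x 2 z 35 y 20.1
(430, 368) x -8 z 21 y 24.2
(265, 345) x 2 z 68 y -31.900000000000002
(265, 345) x -8 z 55 y -28.9
(290, 348) x 2 z 64 y -24.4
(290, 348) x -8 z 50 y -21.099999999999998
```

```bash
python3 -m handwheel '{"offset":[[0,0,-0.03],[0,0,-0.06],[0,0,-0.09],[0,0,-0.12],[0,0,-0.15],[0,0,-0.15],[0,0,-0.15],[0,0,-0.15],[0,0,-0.15],[0,0,-0.15]],"roll":[0,0,0,0,0,0,0,0,0,0]}'
python3 - <<'E'
from h import *
tcp(); print(ctrl.get_obs()["wrist_torque"])
E
```

```text
t: 21.85
tool_pos: [0.5231, -0.0324, -0.022]
tool_rot: [-3.134, 0.218, -0.0]
contact_force: [0.5, -0.3, 0.1]
opening: 0.0142
tcp gate mm [-8.3 -0.6] z -0.022 yaw 0.08 F [ 0.5 -0.3  0.1] t 21.85 op 0.0142
[ 0.00627262 -0.00775729 -0.001019  ]
```

```bash
python3 -m handwheel '{"offset":[[-0.01,-0.06,0],[-0.02,-0.12,0],[-0.03,-0.19,0],[-0.03,-0.25,0],[-0.04,-0.32,0],[-0.05,-0.38,0],[-0.06,-0.44,0],[-0.07,-0.5,0],[-0.07,-0.55,0],[-0.08,-0.59,0]],"roll":[0,0,0,0,0,0,0,0,0,0]}'
python3 - <<'E'
from h import *
tcp();ds=ctrl.get_image("side");dc=ctrl.get_image("scene")
car("scene",dc);car("side",ds)
cv2.imwrite("pics/s23.png",cv2.resize(ds["img"][190:310,280:420,::-1],None,fx=5.5,fy=5,interpolation=cv2.INTER_CUBIC))
cv2.imwrite("pics/s24.png",cv2.resize(dc["img"][150:240,230:340,::-1],None,fx=6.5,fy=6.5,interpolation=cv2.INTER_CUBIC))
E
```

```text
t: 22.85
tool_pos: [0.5198, -0.0562, -0.0221]
tool_rot: [-3.134, 0.218, -0.0]
contact_force: [0.5, 2.5, -0.4]
opening: 0.014
tcp gate mm [15.7 -0.4] z -0.0221 yaw 0.08 F [ 0.5  2.5 -0.4] t 22.85 op 0.014
scene gate-frame centre mm [68.2  1.3] size 79.5 72.3 yaw deg 0.7309068441391101 world [ 0.5142 -0.1083]
side gate-frame centre mm [70.4 -1.8] size 73.5 80.8 yaw deg -0.22426605224609109 world [ 0.5109 -0.1101]
```

View pics/s23.png

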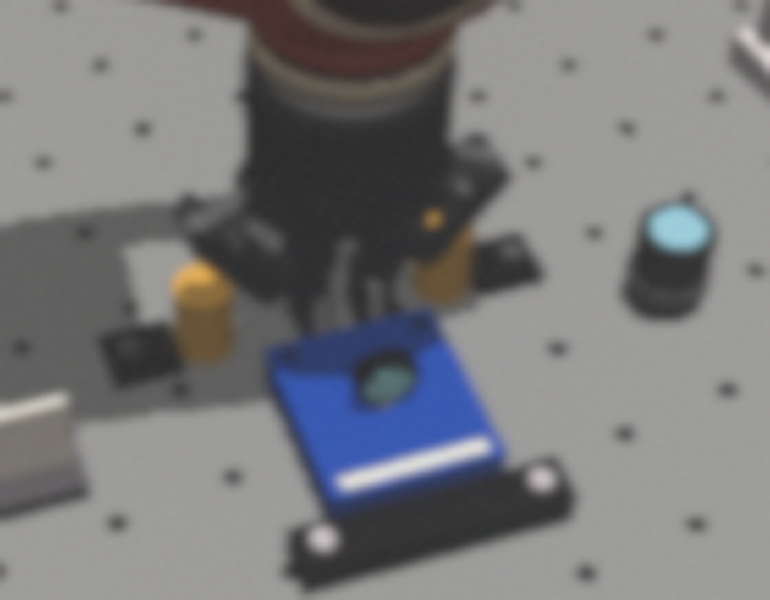

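View pics/s24.png

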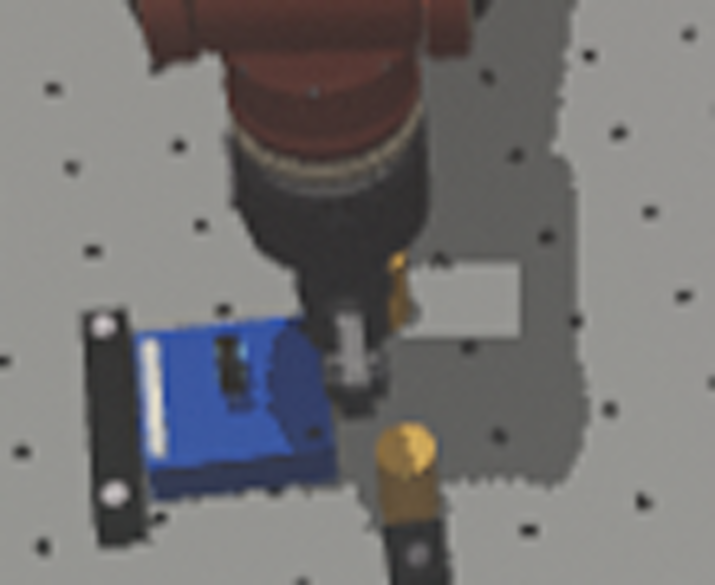

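```bash
python3 -m handwheel '{"offset":[[0,-0.01,0],[0,-0.02,0],[0,-0.03,0],[-0.01,-0.04,0],[-0.01,-0.05,0],[-0.01,-0.055,0],[-0.01,-0.06,0],[-0.01,-0.065,0],[-0.01,-0.07,0],[-0.01,-0.07,0]],"roll":[0,0,0,0,0,0,0,0,0,0]}'
python3 - <<'E'
from h import *
tcp();car("scene");car("side")
E
```

```text
t: 23.95
tool_pos: [0.5194, -0.0588, -0.0221]
tool_rot: [-3.134, 0.218, 0.0]
contact_force: [0.2, 2.8, 0.4]
opening: 0.0141
tcp gate mm [18.4 -0.5] z -0.0221 yaw 0.08 F [0.2 2.8 0.4] t 23.95 op 0.0141
scene gate-frame centre mm [70.3  1.1] size 77.8 72.0 yaw deg 0.2093361914157881 world [ 0.5137 -0.1104]
side gate-frame centre mm [72.6 -1.8] size 80.5 73.4 yaw deg 0.0755796357989313 world [ 0.5105 -0.1123]
```

```bash
python3 -m handwheel '{"offset":[[0,-0.005,0],[0,-0.01,0],[0,-0.015,0],[0,-0.02,0],[0,-0.025,0],[0,-0.025,0],[0,-0.025,0],[0,-0.025,0],[0,-0.025,0],[0,-0.025,0]],"roll":[0,0,0,0,0,0,0,0,0,0]}'
python3 - <<'E'
from h import *
tcp();car("scene");car("side")
E
```

```text
t: 25.05
tool_pos: [0.5194, -0.0598, -0.0221]
tool_rot: [3.134, -0.217, -0.0]
contact_force: [-0.6, 2.9, 1.1]
opening: 0.0137
tcp gate mm [19.4 -0.4] z -0.0221 yaw 0.08 F [-0.6  2.9  1.1] t 25.05 op 0.0137
scene gate-frame centre mm [71.4  1.4] size 72.0 80.4 yaw deg -0.2566223144531575 world [ 0.5138 -0.1116]
side gate-frame centre mm [73.5 -1.8] size 79.9 73.5 yaw deg 0.06535636633634324 world [ 0.5105 -0.1132]
```

```bash
python3 -m handwheel '{"offset":[[0,-0.005,0],[0,-0.01,0],[0,-0.015,0],[0,-0.02,0],[0,-0.02,0],[0,-0.02,0],[0,-0.02,0],[0,-0.02,0],[0,-0.02,0],[0,-0.02,0]],"roll":[0,0,0,0,0,0,0,0,0,0]}'
python3 - <<'E'
from h import *
tcp();car("scene");car("side")
E
```

```text
t: 26.15
tool_pos: [0.5194, -0.0598, -0.0221]
tool_rot: [-3.133, 0.218, 0.0]
contact_force: [-0.5, 5.3, 2.5]
opening: 0.0139
tcp gate mm [19.4 -0.3] z -0.0221 yaw 0.07 F [-0.5  5.3  2.5] t 26.15 op 0.0139
scene gate-frame centre mm [71.4  1.4] size 72.0 80.4 yaw deg -0.2566223144531575 world [ 0.5138 -0.1116]
side gate-frame centre mm [73.6 -2. ] size 80.0 73.0 yaw deg 0.21342572569847806 world [ 0.5102 -0.1132]
```

The tool stopped moving while the force rose from about 3 N to 5 N, so the carriage is seated. I'll back straight out between the posts and then lift.

```bash
python3 -m handwheel '{"offset":[[0.01,0.05,0],[0.03,0.2,0],[0.06,0.45,0],[0.1,0.7,0],[0.14,1.0,0],[0.18,1.3,0],[0.22,1.6,0],[0.26,1.85,0],[0.28,1.98,0],[0.28,1.98,0]],"roll":[0,0,0,0,0,0,0,0,0,0]}' ; python3 -m handwheel '{"offset":[[0,0,0.2],[0,0,0.7],[0,0,1.3],[0,0,2],[0,0.3,2.7],[0,1,3.2],[0,1.8,3.6],[0,2.4,3.8],[0,2.8,3.8],[0,3,3.8]],"roll":[0,0,0,0,0,0,0,0,0,0]}'
python3 - <<'E'
from h import *
tcp();ds=ctrl.get_image("side");dc=ctrl.get_image("scene")
car("scene",dc);car("side",ds)
cv2.imwrite("pics/f1.png",ds["img"][:,:,::-1]);cv2.imwrite("pics/f2.png",dc["img"][:,:,::-1])
for n,d in (("scene",dc),("side",ds)):
    hsv=cv2.cvtColor(d["img"],cv2.COLOR_RGB2HSV)
    b=(hsv[:,:,0]>12)&(hsv[:,:,0]<24)&(hsv[:,:,1]>110)&(hsv[:,:,2]>120)
    for a,c,_ in big(b):
        g=gate(cast(d,c,.045))[0]*1000
        if abs(g[0])<60 and abs(g[1])<80: print(n,"post",g.round(1))
E
```

```text
t: 27.25
tool_pos: [0.5307, 0.0194, -0.0221]
tool_rot: [3.134, -0.216, -0.0]
contact_force: [0.3, -0.1, -0.0]
opening: 0.0143
t: 28.25
tool_pos: [0.5305, 0.1393, 0.13]
tool_rot: [3.134, -0.216, 0.0]
contact_force: [-1.4, 0.1, 0.2]
opening: 0.0141
tcp gate mm [-179.3  -17.1] z 0.13 yaw 0.12 F [-1.4  0.1  0.2] t 28.25 op 0.0141
scene gate-frame centre mm [71.4  1.3] size 80.8 72.1 yaw deg 0.04809233546257723 world [ 0.5137 -0.1115]
side gate-frame centre mm [72.5 -1.9] size 72.1 79.8 yaw deg -0.016510009765565263 world [ 0.5104 -0.1122]
scene post [-1.  54.1]
scene post [ -0.9 -51.7]
side post [  1.5 -53.3]
side post [ 1.5 51. ]
```

View pics/f1.png

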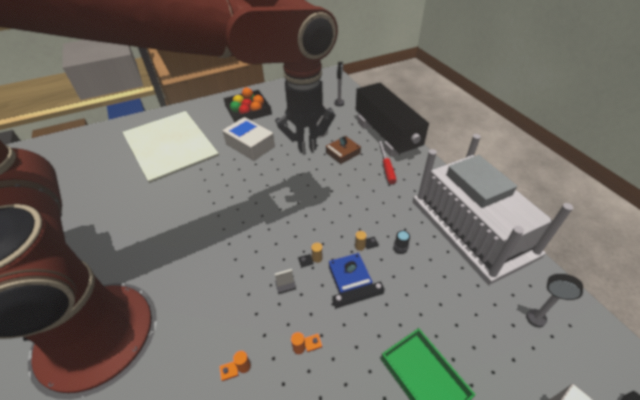

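View pics/f2.png

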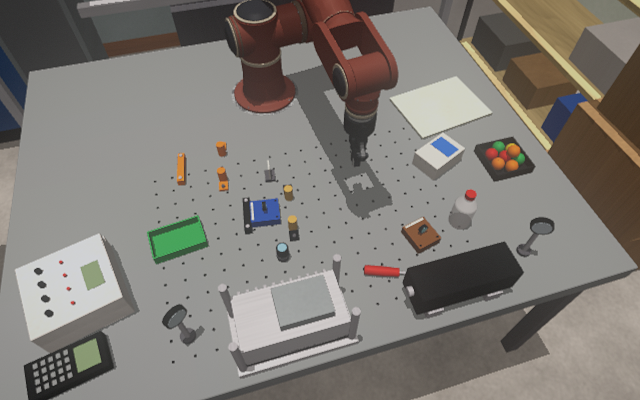

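The carriage is seated: x is 72.4 and 71.0 mm in the two views, y about 0 and −0.8 mm, yaw 0. The other objects are where they were, and the arm is clear. Handing in.

```bash
python3 -c "
from station import ctrl
print(ctrl.finish_job())"
```

```text
the job is handed in; nothing more can be done
None
```

The blue carriage sits flush against the stop bar. I pushed it flat on the table with the fingertips along a straight line and a gentle arc, then through the brass gap, and handed in at about 28 s. No verdict was reported.

**Last checks:**

| Check | Scene camera | Side camera | Target |
|---|---|---|---|
| Distance along the gate's x, relative to the posts | 72.4 mm | 71.0 mm | 68 to 76 mm |
| Sideways from the middle of the gap | 0 mm | −0.8 mm | within 18 mm |
| Yaw | about 0° | about 0° | within 4° |

- **Seating:** on the last small push the tool stopped moving while the force rose from about 3 N to 5 N, which means the carriage had reached the bar.
- **Forces:** no reading between moves went above about 6 N, and the fingers never came near the lens.
- **Clear of everything:** the fingers backed straight out, the arm is clear, and in the final pictures the other things look unmoved. I compared those by eye, not by measuring each one.

**What went wrong or disagreed:**
- **First approach too high:** the fingertips sat about 30 mm above the reported tool position, so they passed over the carriage's rear edge without touching it. I backed out, lowered them and pushed again.
- **Upward force in the gate:** raising the fingers 4 mm for post clearance gave a steady force of about 3.5 N upward on the tool. It went away when I backed off and lowered them again, and I never confirmed the cause.
- **Camera disagreement:** the two cameras differ by 1 to 3 mm in absolute position, so the figures above are relative to the posts as each camera sees them.

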